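# Clamp a steel blank in a tilted drill vise

### The arm

A 6-joint arm with a two-finger parallel gripper is mounted at the origin on the work surface. World frame = base frame: x ahead of the robot, y to its left, z up, the work surface at z = 0. Lengths are in m, angles in rad, forces in N, time in s.
With the tool pointing down it reaches from about 0.25 to 0.775 m from the base axis. Payload 4 kg.
Tool frame: the origin (TCP) lies on the centre line of the jaws, within the pads' length; the fingertips stand 8 mm ahead of it and the grasp point (between the pads) lies 11 mm behind it; z points along the fingers, y is the direction in which the jaws open and shut (so a half turn about z gives the same grasp; the last joint's range is limited). The gripper opens to 94 mm and grips with 3 to 60 N. Pads are 16 mm wide; open, the fingers measure 119 mm over their backs; the gripper's body (75 mm by 177 mm) begins 78 mm behind the grasp point.
Start: joints at [1.034, 0.087, 1.371, -0, 1.684, -0.103], TCP at [0.231, 0.499, 0.214] pointing down, gripper open.
Joint ranges: [-3.1, 3.1], [-0.76, 2.03], [0.27, 2.55], [-1.08, 4.22], [0.17, 2.65], [-2.57, 2.57]. Speed limits (rad/s): [2.79, 2.79, 3.14, 3.14, 3.14, 3.14].

### API

Orientations are given as [roll, pitch, yaw] about the fixed x, y, z axes, in that order (R = Rz(yaw) Ry(pitch) Rx(roll)).
In Python, from bench import robot gives the robot as it stands.
- The arm moves only by the shell command python3 -m crank 'ROWS' [OPENING]. ROWS is JSON, a list of rows, each a list of 4 numbers: the shift along the tool's x, y, z scaled (see below), then the turn about the tool's z scaled (see below). A call has exactly 10 rows; each row shifts and turns the commanded pose from where the row before left it, along the tool's axes as they then stand; what a row does not reach is not made up. The controller multiplies each number of a shift by 0.2 m and each number of a turn by pi/2 rad. A row lasts 1/8 s, in which the tool goes at most 62.5 mm and 10.7 degrees, less where a joint would pass 70% of its speed; a pose out of reach is approached as far as the arm can. A call with a number of a shift or a turn outside -1 to 1 is refused whole. A call with a gripper value outside its range is refused whole. OPENING is the gripper command: -1 is fully open, 1 is shut, values between are in proportion, set as the call begins (- or left out, the last holds). The fingers move at their own pace and stop on an object; the grip force is fixed at half the most. Time passes only in rows, so rows that do not move let the fingers close, or fill a call up. It gives the time, the measured TCP pose, the force and the opening at its end, in the units of the state.
- robot.get_obs(): the state, without advancing time (a new reading comes with each control period).
- robot.snapshot(name): name is "side" or "top" or "wrist"; returns (picture, depth): 420x560x3 uint8, red, green, blue; 420x560 float32, m along the optical axis (not along the pixel's ray), 0 where there is no reading.
- robot.camera_params(name): a dict with "fx", "fy", "cx", "cy" (pixels), "world_from_camera" (4x4, takes a point from camera to world coordinates). Camera axes: x right, y down, z forward; pixel columns grow to the right and rows downward; lengths in m; the calibration is good to about 2 mm. A picture is of the moment at which its call begins: read the wrist's pose just before it. camera_params takes no time and is no camera call; for the wrist camera it gives the pose at the moment of the call.
- robot.close_job(): hands the job in, once; it reports no verdict.
The state is a dict: "time": time; "joint_positions": joint angles; "qvel": joint speeds; "joint_torque": joint torques, N m; "tool_pos": TCP position; "ee_rot": TCP orientation; "wrist_force": force on the tool from outside, world axes, zero at the start; "wrist_torque": the same for the moment, N m; "width": finger opening in m.
Only numpy, scipy, OpenCV 4.12 (cv2) and the standard library are available. Lean on these libraries where they do the work, as an engineer would, in place of code of your own. Each camera call takes 0.05 s, during which the arm holds its last target.

### The job

Get the short rectangular steel blank ready for drilling in the tilted drill vise: lower it at the vise's own slope into the matching pocket of the fixed jaw, holding on until it sits flat on the pocket floor - do not drop it in - and let go. Then wind the crank clockwise (seen from the crank end) until the moving jaw has pushed the blank home and grips it hand-tight, firm but not forced, and let go of the crank. Leave the other blanks, the tools and the clutter where they lie.

Things in the scene. Friction and masses are not known exactly. Their poses are not given: they have to be found in the camera images.
- blank: The short rectangular steel blank, the workpiece: sawn 36 to 38 mm along its x, 56 mm along its y, 30 mm high, about 0.5 kg, lying flat on the bench. Origin: centre of its underside, z up. Turned half round about z it is the same.
- nest (a point): Where the blank's underside centre lies when home on the pocket floor. Axes of the tilted bed: x up the slope (30 deg above level) to the moving jaw and crank, y level along the jaws, z square out of the pocket floor, leaning 30 deg from vertical towards the low fixed-jaw end. The blank's long side (its y) goes along y. Friction may leave it some mm up the slope; the moving jaw pushes it home.
- jaw: Moving jaw, grey with a flat aluminium face 80 mm wide, axes as the nest's; top level with the pocket rim. Origin: middle of the working face, 15 mm below the pocket floor's level. It slides along x, only by the crank (self-locking screw), and touches the seated blank at about x = +18 to +19 mm in nest axes. At the start it leaves 6 to 14 mm more room than the blank needs.
- crank (a joint): Angle of the crank, rad, growing clockwise seen from the crank end (about the nest's -x axis), which closes the jaw, 8 mm per turn. At every multiple of 2 pi the handle stands up from the screw along the nest's +z, a quarter turn on it points along +y. No stop on the way. It runs free at about 4 N on the handle (0.25 N m; 1 N more or less for the crank's weight) and stays where it is left.
- crank_axis (a point): Fixed point on the screw's axis, centre of the circle (radius 65 mm, square to the nest's x) of crank_grip; axes as the nest's. Once the jaw presses the seated blank, the handle's steady resistance climbs by 4 to 5 N per radian. Hand-tight is 2.5 to 7 N above free running (150 to 350 N in the jaws; on letting go some springs back, 60 N must stay); 11 N above (600 N) is forced.
- crank_grip (a point): Point on the axis of the crank's black revolving handle, 30 mm before its free end; it turns with the crank. The handle is round, 21 mm in diameter, 74 mm long, parallel to the screw (nest x), 65 mm off it, and spins on its pin, so fingers can keep their slope while it goes round. The crank's flat arm and hub end 44 mm from the point, on the jaw side. Lowest height over the bench about 120 mm.
- vise: Foot of the bolted-down grey tilting drill vise, 176 x 144 mm; origin: middle of its underside, x to the raised crank end. Pocket of its low fixed jaw, aluminium, in nest axes, mm: back wall face x = about -18, floor from there 30 long, open at +x, 60 wide (y = +-30, 2 free at each end of blank); shoulders (14 thick) and back wall 10 high, shoulders chamfered 3. A seated blank stands 20 proud.
- long_blank: Another rectangular steel blank, 36 x 82 x 30 mm, too long for the pocket. Not to be moved. Origin: centre of its underside.
- round_blank: Round steel blank, 52 mm in diameter, 30 mm high. Not to be moved. Origin: centre of its underside.
- nut: Big dark hexagon nut, 46 mm across flats, 22 mm high, lying flat. Not to be moved.
- bolt: Dark hexagon bolt lying on the bench, 20 mm shank, 83 mm long, 35 mm over its head. Not to be moved.
- wrench: Steel wrench, 200 mm, lying flat. Not to be moved.
- hammer: Hammer with wooden handle, 280 mm, lying. Not to be moved.
- chip_brush: Chip brush with wooden handle, 200 mm, lying. Not to be moved.
- oil_bottle: White plastic oil bottle, 56 mm in diameter, 150 mm high, standing. Not to be moved.
Things that resemble listed ones, but are neither listed nor needed, are in the scene too. Leave any purple look-alike of the blank alone.

How it is judged:
On the way:
1. the blank sits home in the pocket at the vise's slope while the fingers still hold it (not dropped in) (z of blank in the frame of nest between -0.003 and 0.004 m and y of blank in the frame of nest between -0.004 and 0.004 m and x of blank in the frame of nest between -0.003 and 0.017 m and angle between the z axis of blank and the z axis of nest, either way round below 0.14 rad and angle between the y axis of blank and the y axis of nest, either way round below 0.12 rad and contact force between the fingers and blank above 1 N), for 0.1 s.
At the end, for the whole second after the job is handed in: The short rectangular blank lies fully home in the pocket: its origin within 2.5 mm of the nest point along x and z and 4 mm along y, flat within 0.06 rad and square within 0.08 rad, at rest, and the moving jaw presses on it with more than 60 N after the crank has been let go (z of blank in the frame of nest between -0.0025 and 0.0025 m and y of blank in the frame of nest between -0.004 and 0.004 m and x of blank in the frame of nest between -0.0025 and 0.0025 m and angle between the z axis of blank and the z axis of nest, either way round below 0.06 rad and angle between the y axis of blank and the y axis of nest, either way round below 0.08 rad and contact force between jaw and blank above 60 N and linear speed of blank below 0.01 m/s); the robot touches nothing.
It fails at once if the clamp is forced: more than 600 N between moving jaw and blank (contact force between jaw and blank above 600 N).
It fails at once if another blank, a tool or other clutter is shifted by more than 30 mm (distance of any of long_blank, round_blank, nut, bolt, wrench, hammer, chip_brush, oil_bottle from where it was at the start of the episode above 0.03 m).
It also fails if it takes over 72 s, if anything falls off the work surface, if the arm or the gripper's body presses on something with over 40 N, if the wrist force passes 120 N, or if a joint passes its speed limit or range.

## Working session

There is one attempt and no reset: what is moved stays moved. The work goes in short steps, Python scripts to look and compute and a shell command to move; the robot and the scene stay as the last step left them, time stands still between calls to the robot, and variables do not carry over. Pictures are saved under pics/ and viewed, and the job is handed in when it is done.

```bash
ls; mkdir -p pics
python3 - <<'E'
from bench import robot
import cv2,numpy as np
print(robot.get_obs())
for n in ("side","top"):
    c=robot.camera_params(n);print(n,c)
    p,d=robot.snapshot(n);cv2.imwrite(f"pics/{n}0.png",p[:,:,::-1]);np.savez(f"pics/{n}0.npz",p=p,d=d,**c)
E
```

```text
pics
{'time': 0.0, 'joint_positions': array([ 1.03388863e+00,  8.79384360e-02,  1.37223082e+00, -5.28495030e-06,
        1.68353437e+00, -1.03088322e-01]), 'qvel': array([ 0.001775  , -0.00072455, -0.00183517,  0.00102806, -0.0002683 ,
       -0.00021801]), 'joint_torque': array([ 3.02710714e-04, -3.40178847e+01, -3.02430832e+01,  7.18663190e-02,
        3.29462020e-02, -1.37553716e-04]), 'tool_pos': array([0.230927  , 0.49861553, 0.21232506]), 'ee_rot': array([-3.13949235e+00, -2.12006135e-04,  2.70777247e+00]), 'wrist_force': array([-0.18637067, -0.01820821, -1.05133121]), 'wrist_torque': array([ 0.00515426, -0.01083704,  0.02961298]), 'width': 0.09426011605701491}
side {'fx': 430.68544074210007, 'fy': 430.68544074210007, 'cx': 279.00264464512026, 'cy': 217.71702965833308, 'world_from_camera': array([[ 0.99675994, -0.03296861,  0.07336688,  0.42654894],
       [-0.0799922 , -0.50178249,  0.86128716, -0.89815044],
       [ 0.00841878, -0.86436532, -0.50279392,  0.6809222 ],
       [ 0.        ,  0.        ,  0.        ,  1.        ]])}
top {'fx': 453.217324151816, 'fy': 453.217324151816, 'cx': 275.81609998419646, 'cy': 207.19072909529433, 'world_from_camera': array([[-0.00665604, -0.98604951,  0.16631918,  0.3057461 ],
       [-0.99989846,  0.00865852,  0.01131779, -0.00568371],
       [-0.01259998, -0.16622696, -0.98600702,  1.40217769],
       [ 0.        ,  0.        ,  0.        ,  1.        ]])}
```

View pics/top0.png

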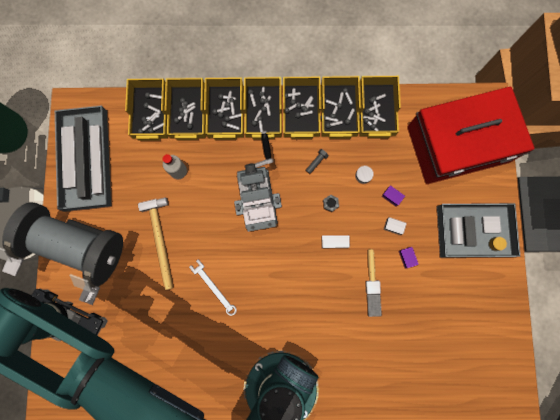

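View pics/side0.png

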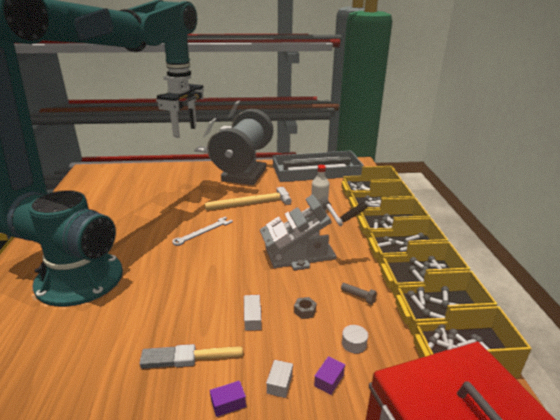

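The top view shows these candidates for the blank:
- (396,227): short grey block
- (336,242): long blank
- (491,225): block in the tray, not a bench part
- (394,196) and (409,257): purple look-alikes

The block at (396,227) fits, so I'll confirm it in an enlarged crop and measure it.

```bash
cat > h.py <<'E'
import numpy as np,cv2
from scipy.spatial.transform import Rotation as Ro
def load(n):
    z=np.load(f"pics/{n}.npz");return z['p'],z['d'],z
def cloud(n):
    p,d,c=load(n)
    v,u=np.mgrid[:d.shape[0],:d.shape[1]]
    X=np.stack([(u-c['cx'])/c['fx']*d,(v-c['cy'])/c['fy']*d,d],-1)
    W=c['world_from_camera']
    return p,d,X@W[:3,:3].T+W[:3,3]
def snap(robot,n,out):
    c=robot.camera_params(n);p,d=robot.snapshot(n)
    cv2.imwrite(f"pics/{out}.png",p[:,:,::-1]);np.savez(f"pics/{out}.npz",p=p,d=d,**c)
def crop(n,u0,u1,v0,v1,s,out):
    p,_,_=load(n);cv2.imwrite(f"pics/{out}.png",cv2.resize(p[v0:v1,u0:u1,::-1],None,fx=s,fy=s,interpolation=cv2.INTER_CUBIC))
E
python3 - <<'E'
from h import *
crop("top0",370,430,180,280,6,"c1");crop("top0",220,300,120,240,5,"c2");crop("side0",240,390,160,290,5,"c3")
for n,win in(("top0",(380,412,214,240)),("side0",(262,300,355,398))):
    p,d,X=cloud(n);u0,u1,v0,v1=win
    P=X[v0:v1,u0:u1].reshape(-1,3);m=(abs(P[:,2]-.03)<.006);Q=P[m]
    r=cv2.minAreaRect((Q[:,:2]*1000).astype(np.float32));print(n,m.sum(),Q.mean(0),Q[:,2].std(),r)
    print("heights",np.histogram(P[:,2],bins=np.arange(-.01,.06,.005)))
E
```

```text
top0 225 [ 0.47677237 -0.35168826  0.03057851] 0.002637684893832647 ((477.04522705078125, -352.38720703125), (56.87122344970703, 37.479461669921875), 71.96119689941406)
heights (array([ 16, 171, 333,  47,  10,  11,  12,  91, 120,  17,   0,   0,   0]), array([-0.01 , -0.005,  0.   ,  0.005,  0.01 ,  0.015,  0.02 ,  0.025,
        0.03 ,  0.035,  0.04 ,  0.045,  0.05 ,  0.055]))
side0 536 [ 0.47728172 -0.35670926  0.03007845] 0.001551897687562701 ((477.92578125, -353.78607177734375), (58.86748123168945, 37.057987213134766), 70.34049224853516)
heights (array([  0, 330, 586,  46,  44,  45,  50, 216, 312,   0,   0,   0,   0]), array([-0.01 , -0.005,  0.   ,  0.005,  0.01 ,  0.015,  0.02 ,  0.025,
        0.03 ,  0.035,  0.04 ,  0.045,  0.05 ,  0.055]))
```

View pics/c1.png

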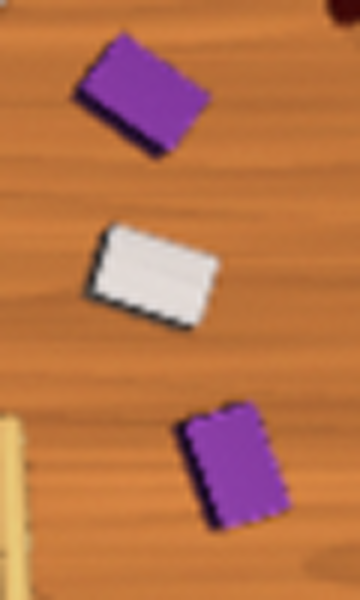

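View pics/c2.png

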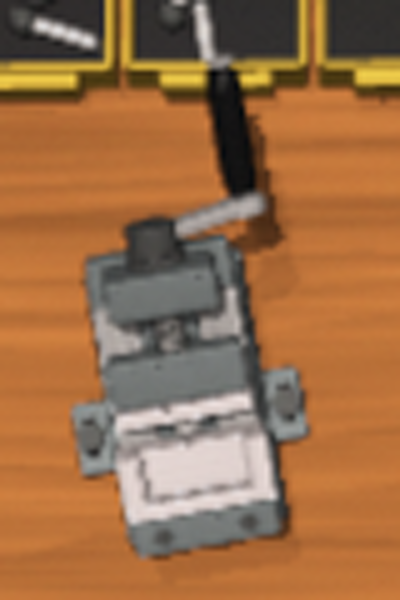

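View pics/c3.png

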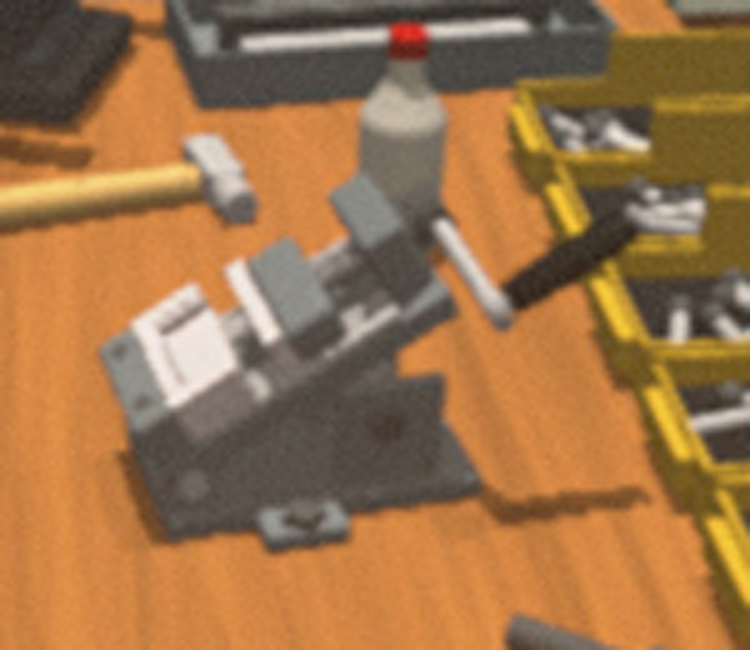

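The crop confirms it: the grey 57x37 mm block at top (396,227), 30 mm high, is the blank. It is centred at about (0.477,-0.353) with its long axis at about 72°. Next is a rough vise fix, plus the geometry of the wrist camera mount.

Run:
```python
from bench import robot
from h import *
o=robot.get_obs();c=robot.camera_params("wrist")
W=c['world_from_camera'];R=Ro.from_euler('xyz',o['ee_rot']).as_matrix()
print("cam in tool",R.T@(W[:3,3]-o['tool_pos']),"\n",R.T@W[:3,:3],c['fx'],c['cx'],c['cy'])
snap(robot,"wrist","w0")
for n,pts in(("top0",[(247,207),(275,207),(261,213),(257,197),(254,180),(262,155),(264,140),(268,160),(252,224),(273,221),(255,171)]),("side0",[(277,230),(285,240),(300,220),(345,215),(360,207),(341,223)])):
    p,d,X=cloud(n)
    for u,v in pts: print(n,u,v,p[v,u],X[v,u].round(4))
```

```text
cam in tool [ 0.06467256  0.00084796 -0.17163736] 
 [[-7.82873867e-06 -9.73907099e-01 -2.26947048e-01]
 [ 9.99999689e-01 -1.86588269e-04  7.66217959e-04]
 [-7.88570767e-04 -2.26946971e-01  9.73906798e-01]] 339.6705840286125 275.82580186446404 206.37103816283027
top0 247 207 [172 165 161] [0.5301 0.0948 0.0799]
top0 275 207 [111 115 113] [0.5403 0.0128 0.0155]
top0 261 213 [226 211 208] [0.5102 0.0529 0.0903]
top0 257 197 [116 119 118] [0.5525 0.0631 0.1188]
top0 254 180 [112 116 114] [0.5942 0.0696 0.1562]
top0 262 155 [189 113  57] [0.7117 0.0535 0.0013]
top0 264 140 [18 18 18] [0.7094 0.0409 0.1616]
top0 268 160 [158 154 151] [0.6572 0.0304 0.1374]
top0 252 224 [125 127 127] [0.4787 0.0796 0.0839]
top0 273 221 [117 121 121] [0.4875 0.018  0.0809]
top0 255 171 [60 57 56] [0.6201 0.0668 0.1566]
side0 277 230 [238 226 221] [0.5037 0.0666 0.0803]
side0 285 240 [121 107 102] [0.5206 0.019  0.0791]
side0 300 220 [144 145 138] [0.5612 0.0468 0.1204]
side0 345 215 [60 49 42] [0.6728 0.0291 0.1412]
side0 360 207 [61 48 41] [0.7105 0.0339 0.1602]
side0 341 223 [126 111  99] [0.662  0.0196 0.1237]
```

View pics/w0.png

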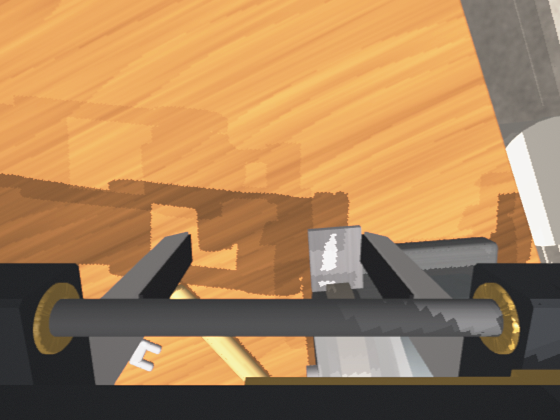

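```bash
python3 -m crank '[[-0.25,-0.129,0,0],[-0.25,-0.129,0,0],[-0.25,-0.129,0,0],[-0.25,-0.129,0,0],[-0.25,-0.129,0,0],[-0.25,-0.129,0,0],[-0.25,-0.129,0,0],[-0.25,-0.129,0,-0.1],[-0.24,-0.17,0,-0.1],[-0.22,-0.21,0,-0.1]]' -1
python3 - <<'E'
from bench import robot
print(robot.get_obs()['ee_rot'])
E
```

```text
time: 1.4
tool_pos: [0.5837, 0.0494, 0.2132]
ee_rot: [3.141, -0.0, -3.099]
wrist_force: [0.3, 1.1, -0.5]
width: 0.0939
[ 3.14112923e+00 -2.40768717e-04 -3.09892285e+00]
```

Run:
```python
from bench import robot
from h import *
snap(robot,"wrist","w1")
```

```text
(no output)
```

View pics/w1.png

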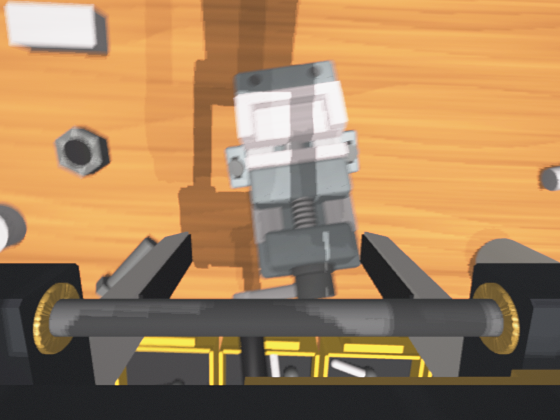

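The pocket shows at about (290,115), the moving jaw's white face strip at about (298,152), and the jaw top at (300,180). I'll enlarge this and fit planes to the depth.

Run:
```python
from h import *
crop("w1",225,365,55,305,3,"c4")
crop("w1",228,352,60,170,6,"c5")
p,d,X=cloud("w1")
x=np.r_[0];
P=X[70:300,225:365]; 
# slope frame guess
for yaw in [8]:
    pass
m=np.zeros(d.shape,bool);m[95:130,258:322]=1
Q=X[m];Q=Q[(Q[:,2]>.05)]
c=Q.mean(0)
for _ in range(6):
    c=np.median(Q,0);u,s,vt=np.linalg.svd(Q-Q.mean(0));n=vt[2]*np.sign(vt[2][2]);r=(Q-Q.mean(0))@n;Q=Q[abs(r)<max(2*r.std(),.0008)]
print("floor n",n,Q.mean(0),r.std(),len(Q),"tilt",np.degrees(np.arccos(n[2])),"dir",np.degrees(np.arctan2(-n[1],-n[0])))
```

```text
floor n [-0.48826447 -0.08312102  0.86872821] [0.5092658  0.06026151 0.083318  ] 0.0006522070785701988 1679 tilt 29.688816086091126 dir 9.66128105554901
```

View pics/c5.png

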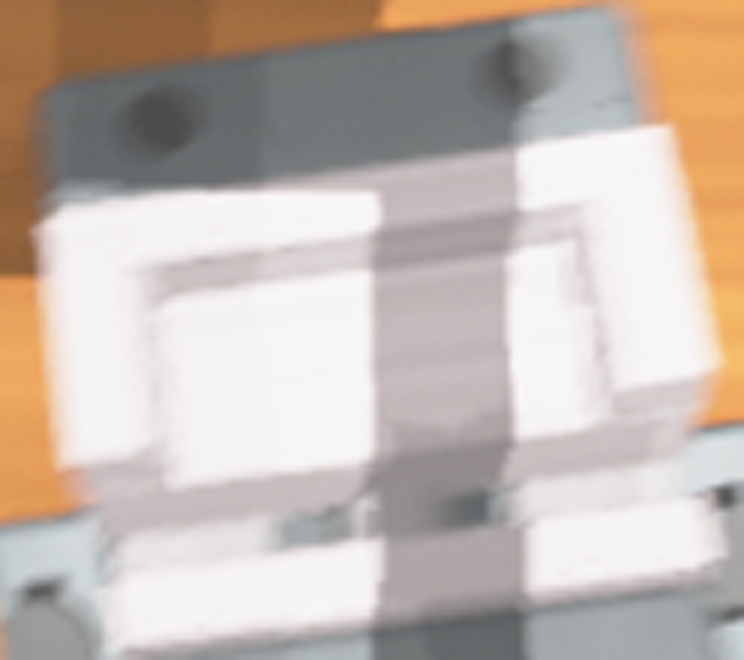

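```bash
cat >> h.py <<'E'
def ray(c,u,v,n,q):
    W=c['world_from_camera'];r=W[:3,:3]@np.array([(u-c['cx'])/c['fx'],(v-c['cy'])/c['fy'],1]);o=W[:3,3]
    return o+r*(n@(q-o))/(n@r)
def vR(psi,t=30):
    return Ro.from_euler('ZY',[psi,-t],degrees=True).as_matrix()
E
python3 - <<'E'
from h import *
p,d,z=load("w1");_,_,X=cloud("w1")
P=X[60:170,225:362].reshape(-1,3)
q=np.array([.5093,.0603,.0833])
n=vR(9.5)[:,2]
cr=lambda a,b:(228+a/6,60+b/6)
pts=dict(fuL=(165,487),fuR=(615,418),fbL=(165,295),fbR=(575,240))
for k,(a,b) in pts.items(): print(k,ray(z,*cr(a,b),n,q).round(4))
top=dict(oLb=(40,228),oRb=(665,128),oRu=(718,365),oLu=(65,468),jL=(125,592),jR=(525,540),jR2=(722,503),iL=(135,265),iR=(590,205),jbL=(130,645),jbR=(720,560))
for k,(a,b) in top.items(): print(k,ray(z,*cr(a,b),n,q+n*.010).round(4))
# histogram along nest axes
for psi in (8.5,9.2,9.9):
    R=vR(psi);N=(P-q)@R
    b=(abs(N[:,2]-.010)<.0025)
    r=cv2.minAreaRect((N[b&(N[:,0]<.015)&(N[:,0]>-.05)&(abs(N[:,1])<.06)][:,:2]*1000).astype(np.float32));print(psi,r)
R=vR(9.2);N=(P-q)@R
sel=abs(N[:,1])<.022
for x0 in np.arange(-50,50,2):
    s=sel&(abs(N[:,0]*1000-x0)<1); 
    if s.sum(): print(x0,s.sum(),(np.percentile(N[s,2],[10,50,90])*1000).round(1),end=' | ')
print()
sel=(N[:,0]>-.008)&(N[:,0]<.006)
for y0 in np.arange(-54,54,2):
    s=sel&(abs(N[:,1]*1000-y0)<1); 
    if s.sum(): print(y0,s.sum(),(np.percentile(N[s,2],[10,50,90])*1000).round(1),end=' | ')
E
```

```text
fuL [0.5317 0.0307 0.0932]
fuR [0.5195 0.0933 0.0923]
fbL [0.505  0.029  0.0779]
fbR [0.4948 0.0879 0.0777]
oLb [0.4969 0.0114 0.0831]
oRb [0.4795 0.0989 0.0816]
oRu [0.512  0.1053 0.1007]
oLu [0.5293 0.0175 0.1022]
jL [0.5449 0.0268 0.1119]
jR [0.5358 0.0796 0.1118]
jR2 [0.5299 0.1054 0.1109]
iL [0.5015 0.0252 0.0871]
iR [0.4908 0.0884 0.087 ]
jbL [0.5514 0.0279 0.1158]
jbR [0.5371 0.1049 0.1149]
8.5 ((-15.56656265258789, 0.1392822265625), (88.45236206054688, 61.057640075683594), 89.99852752685547)
9.2 ((-15.351156234741211, 0.20140457153320312), (60.84740447998047, 88.18548583984375), 0.12734462320804596)
9.9 ((-15.405029296875, 0.19867324829101562), (60.564937591552734, 88.07347106933594), 0.20336833596229553)
-46 12 [8.1 8.4 8.9] | -44 61 [8.6 9.3 9.8] | -42 82 [ 9.2 10.  10.7] | -40 101 [ 9.4 10.  10.7] | -38 102 [ 9.3 10.  10.7] | -36 96 [ 9.2  9.9 10.9] | -34 106 [ 9.2 10.1 10.8] | -32 100 [ 9.2 10.1 10.8] | -30 111 [ 9.2 10.  10.8] | -28 97 [ 9.4  9.9 10.6] | -26 128 [ 8.6  9.7 10.8] | -24 126 [ 7.9  9.1 10. ] | -22 55 [ 8.8  9.4 10.2] | -20 107 [ 9.1  9.9 10.8] | -18 102 [ 9
[... 1406 characters left out ...]
 0.7] | -10 35 [-0.7  0.   0.7] | -8 34 [-0.8  0.2  0.9] | -6 33 [-0.7  0.2  0.8] | -4 35 [-0.8  0.   0.4] | -2 33 [-0.7  0.   0.8] | 0 37 [-0.9  0.   1.1] | 2 31 [-0.8  0.2  0.8] | 4 35 [-1.   0.2  0.6] | 6 34 [-0.9 -0.1  0.9] | 8 35 [-0.9 -0.1  0.8] | 10 34 [-0.6  0.2  0.7] | 12 31 [-0.7  0.   0.9] | 14 34 [-0.6  0.2  0.8] | 16 34 [-0.8  0.1  0.9] | 18 32 [-0.5  0.   0.7] | 20 31 [-0.2  0.2  0.9] | 22 35 [-0.4  0.2  0.9] | 24 33 [-0.4  0.1  0.9] | 26 33 [-0.8 -0.2  0.7] | 28 31 [-0.6  0.2  0.9] | 30 59 [-0.5  2.2  7.2] | 32 40 [7.3 8.5 9.5] | 34 41 [ 9.5 10.3 10.8] | 36 33 [ 9.5 10.2 10.9] | 38 37 [ 9.5 10.1 10.7] | 40 39 [ 9.4 10.  11. ] | 42 35 [ 9.8 10.4 11.1] | 44 19 [ 9.4 10.1 11.3] |
```

Run:
```python
from h import *
_,_,X=cloud("w1")
P=X[60:170,225:362].reshape(-1,3)
q=np.array([.5093,.0603,.0833])
psi=10.5;R=vR(psi);N=(P-q)@R*1000
# back wall inner mid-points: z 3..7 near x -12
def lin(s,a,b,name):
    A=N[s]
    for _ in range(4):
        k=np.polyfit(A[:,a],A[:,b],1);r=A[:,b]-np.polyval(k,A[:,a]);A=A[abs(r)<max(2*r.std(),.3)]
    print(name,len(A),"slope deg",np.degrees(np.arctan(k[0])).round(2),"at0",k[1].round(2),r.std().round(2))
s=(abs(N[:,2]-5)<3)&(abs(N[:,0]+12)<5)&(abs(N[:,1])<26);lin(s,1,0,"wall x(y)")
s=(abs(N[:,2]+4.5)<3.5)&(abs(N[:,0]-18)<5)&(abs(N[:,1])<26);lin(s,1,0,"floor end x(y)")
s=(abs(N[:,2]-6)<5)&(abs(N[:,0]-34)<2.5)&(abs(N[:,1])<36);lin(s,1,0,"jaw face x(y)")
# outer side edges: max/min y in x bins among top pts
for sg in(1,-1):
    xs=np.arange(-40,14,3);e=[]
    for x in xs:
        s=(abs(N[:,2]-10)<2)&(abs(N[:,0]-x)<1.5);e.append(sg*np.sort(sg*N[s,1])[-3])
    k=np.polyfit(xs,e,1);print("side",sg,np.degrees(np.arctan(k[0])).round(2),k[1].round(2))
# jaw top front edge
ys=np.arange(-36,37,3);e=[]
for y in ys:
    s=(abs(N[:,2]-10)<1.5)&(abs(N[:,1]-y)<1.5)&(N[:,0]>25);e.append(np.sort(N[s,0])[2])
k=np.polyfit(ys,e,1);print("jawtop",np.degrees(np.arctan(k[0])).round(2),k[1].round(2))
Q=N[(abs(N[:,2])<3)&(abs(N[:,1])<26)&(N[:,0]>-9)&(N[:,0]<15)]
A=np.c_[Q[:,:2],np.ones(len(Q))];c=np.linalg.lstsq(A,Q[:,2],rcond=None)[0];print("floor resid",np.degrees(c[:2]),c[2])
```

```text
wall x(y) 221 slope deg 0.41 at0 -12.45 0.32
floor end x(y) 217 slope deg 0.61 at0 17.5 0.28
jaw face x(y) 76 slope deg 0.19 at0 35.93 0.34
side 1 1.57 43.53
side -1 -2.18 -42.98
jawtop 0.56 36.24
floor resid [-0.00855853 -0.36884787] 0.02186492567349298
```

```bash
python3 -m crank '[[0.077,-0.248,0,0],[0.077,-0.248,0,0],[0.077,-0.248,0,0],[0.077,-0.248,0,0],[0.077,-0.248,0.12,0],[0.077,-0.248,0.12,0],[0.077,-0.248,0.12,0],[0.077,-0.248,0.12,0],[0,0,0,0.113],[0,0,0,0.113]]' -1
python3 - <<'E'
from bench import robot
from h import *
o=robot.get_obs();print(o['tool_pos'],o['ee_rot']);snap(robot,"wrist","w2")
E
```

```text
time: 2.7
tool_pos: [0.4737, -0.3506, 0.1161]
ee_rot: [3.14, -0.002, 2.816]
wrist_force: [0.1, 1.1, 0.1]
width: 0.0941
[ 0.47374374 -0.35056538  0.11605703] [ 3.14037563e+00 -2.26992000e-03  2.81568743e+00]
```

View pics/w2.png

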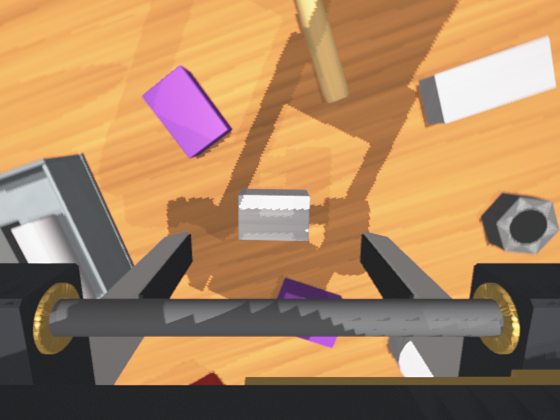

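The blank is between the fingers at (238–310, 192–240). I'll measure it in tool axes.

Run:
```python
from h import *
p,d,X=cloud("w2")
P=X[180:250,225:325].reshape(-1,3);Q=P[abs(P[:,2]-.03)<.004]
t=np.array([.47374,-.35057,.11606]);y=2.8157
r=cv2.minAreaRect((Q[:,:2]*1000).astype(np.float32));print(r, Q[:,2].mean())
b=cv2.boxPoints(r);L=[(b[i+1]-b[i]) for i in(0,1)];l=max(L,key=np.linalg.norm);print("long dir",np.degrees(np.arctan2(l[1],l[0])),"tool y dir",np.degrees(y)-90)
D=np.array(r[0])/1000-t[:2];print("dx tool",D@[np.cos(y),np.sin(y)],"dy tool",D@[np.sin(y),-np.cos(y)])
```

```text
((477.8592834472656, -352.9626770019531), (55.99087905883789, 37.375038146972656), 70.75880432128906) 0.030342088249184575
long dir 70.75882 tool y dir 71.3277263749859
dx tool -0.004668492774102916 dy tool -0.0009479317342197781
```

```bash
python3 -m crank '[[0,-0.005,0.09,0],[0,0,0.09,0],[0,0,0.09,0],[0,0,0.08,0],[0,0,0.06,0],[0,0,0.04,0],[0,0,0.02,0.005],[0,0,0,0],[0,0,0,0],[0,0,0,0]]' -1; python3 -m crank '[[0,0,0,0],[0,0,0,0],[0,0,0,0],[0,0,0,0],[0,0,0,0],[0,0,0,0],[0,0,0,0],[0,0,-0.1,0],[0,0,-0.2,0],[0,0,-0.2,0]]' 1
```

```text
time: 4.0
tool_pos: [0.4747, -0.3515, 0.0241]
ee_rot: [-3.141, 0.001, 2.816]
wrist_force: [0.4, 0.1, -0.1]
width: 0.0942
time: 5.25
tool_pos: [0.4734, -0.3494, 0.1219]
ee_rot: [3.138, -0.005, 2.816]
wrist_force: [0.1, -1.4, -4.9]
width: 0.0556
```

```bash
python3 -m crank '[[0,0,-0.07,-0.106],[0,0,-0.07,-0.106],[0,0,-0.07,-0.106],[-0.076,0.283,0,0],[-0.076,0.283,0,0],[-0.076,0.283,0,0],[-0.076,0.283,0,0],[-0.076,0.283,0,0],[-0.076,0.283,0,0],[-0.076,0.283,0,0]]' 1;  python3 - <<'E'
from bench import robot
from h import *
snap(robot,"wrist","w3");o=robot.get_obs();print(o['tool_pos'],o['ee_rot'],o['wrist_force'])
E
```

```text
time: 6.5
tool_pos: [0.509, 0.0599, 0.1637]
ee_rot: [3.14, -0.003, -2.967]
wrist_force: [1.7, -0.5, -4.9]
width: 0.0555
[0.50889816 0.06842681 0.16371255] [ 3.12993841e+00 -1.60555218e-03 -2.95978533e+00] [ 0.46476936  5.49590194 -4.12701159]
```

View pics/w3.png

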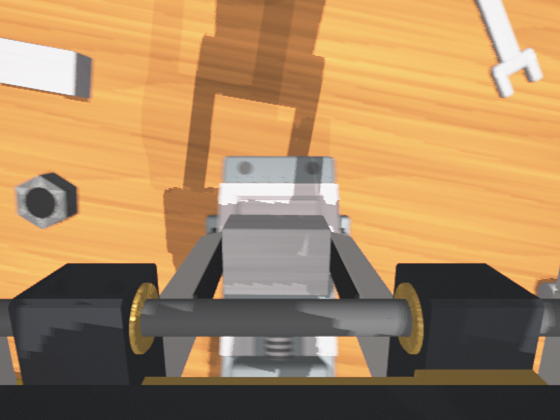

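```bash
python3 -m crank '[[0,0,0,0],[0,0,0,0],[0,0,0.03,0],[0,0,0.05,0],[0,0,0.05,0],[0,0,0.04,0],[0,0,0.02,0],[0,0,0,0],[0,0,0,0],[0,0,0,0]]' 1;  python3 - <<'E'
from bench import robot
from h import *
o=robot.get_obs();print(o['tool_pos'],o['ee_rot'],o['wrist_force']);snap(robot,"wrist","w4")
crop("w4",200,360,130,310,4,"c6")
E
```

```text
time: 7.8
tool_pos: [0.5109, 0.0575, 0.128]
ee_rot: [-3.141, 0.001, -2.967]
wrist_force: [-0.1, -0.0, -4.7]
width: 0.0559
[0.51085703 0.05750502 0.12801754] [-3.14147526e+00  1.07447663e-03 -2.96737511e+00] [-1.31905455e-01 -1.60074552e-03 -4.69016784e+00]
```

View pics/c6.png

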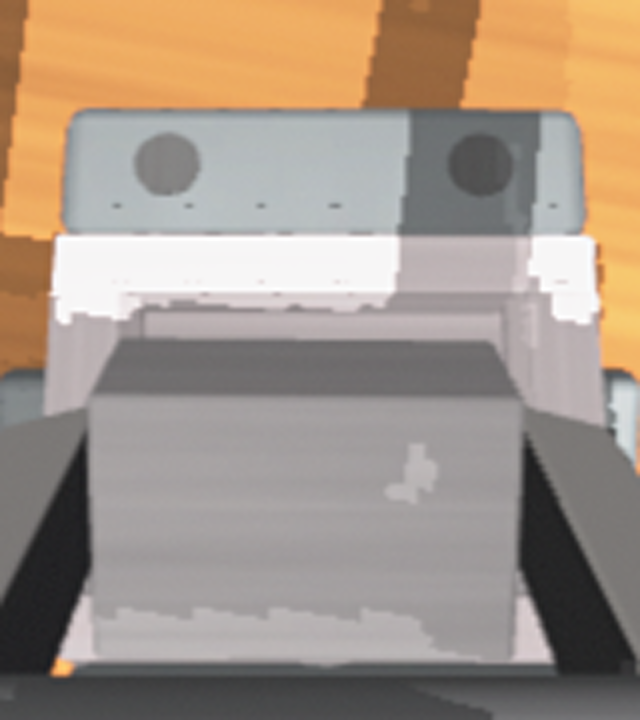

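```bash
python3 -m crank '[[0,0.017,0,0],[0,0,0,0],[0,0,0.01,0],[0,0,0.015,0],[0,0,0.015,0],[0,0,0.01,0],[0,0,0.005,0],[0,0,0.005,0],[0,0,0,0],[0,0,0,0]]' 1;  python3 - <<'E'
from bench import robot
from h import *
o=robot.get_obs();print(o['tool_pos'],o['ee_rot'],o['wrist_force'],o['wrist_torque']);snap(robot,"wrist","w5")
crop("w5",200,360,130,310,4,"c7")
E
```

```text
time: 9.1
tool_pos: [0.51, 0.0608, 0.1156]
ee_rot: [3.142, 0.0, -2.967]
wrist_force: [0.3, -0.2, -4.6]
width: 0.0557
[0.51004015 0.06080505 0.11560297] [ 3.14153115e+00  3.36614790e-04 -2.96749476e+00] [ 0.25991622 -0.19202054 -4.57187995] [ 0.04583518 -0.01291238  0.02704445]
```

View pics/c7.png

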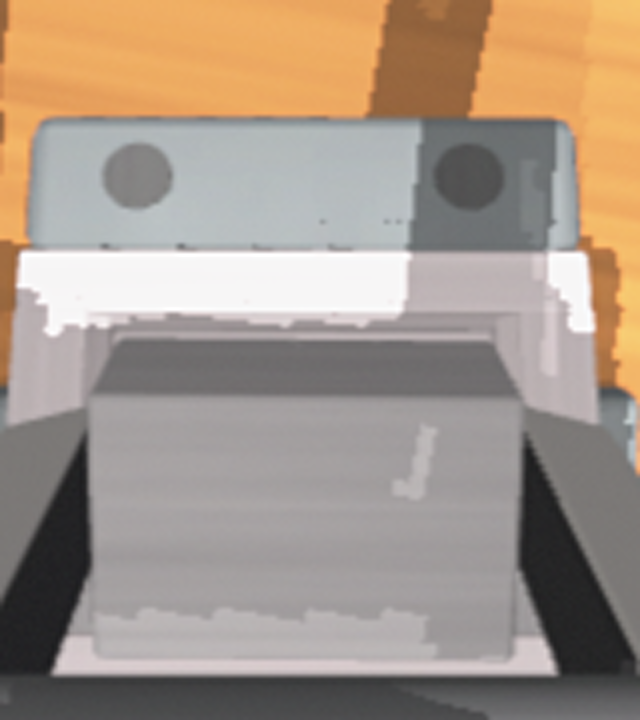

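```bash
python3 -m crank '[[0,0,0.006,0],[0,0,0.006,0],[0.004,0,0.004,0],[0.004,0,0.004,0],[0.004,0,0.004,0],[0.004,0,0.004,0],[0.004,0,0.004,0],[0.004,0,0.004,0],[0.004,0,0.004,0],[0,0,0,0]]' 1;  python3 - <<'E'
from bench import robot
from h import *
o=robot.get_obs();print(o['tool_pos'],o['ee_rot'],o['wrist_force'],o['wrist_torque']);snap(robot,"wrist","w6")
crop("w6",200,360,130,310,4,"c8")
snap(robot,"side","s1");crop("s1",250,350,150,280,5,"c9")
E
```

```text
time: 10.4
tool_pos: [0.5095, 0.0607, 0.1142]
ee_rot: [-3.141, 0.015, -2.967]
wrist_force: [-0.7, 0.6, 15.1]
width: 0.0557
[0.50953498 0.06067666 0.11420367] [-3.14083584  0.01543929 -2.96719769] [-0.65267489  0.58799048 15.11577123] [ 0.42816372 -0.165225   -0.00694076]
```

View pics/c8.png

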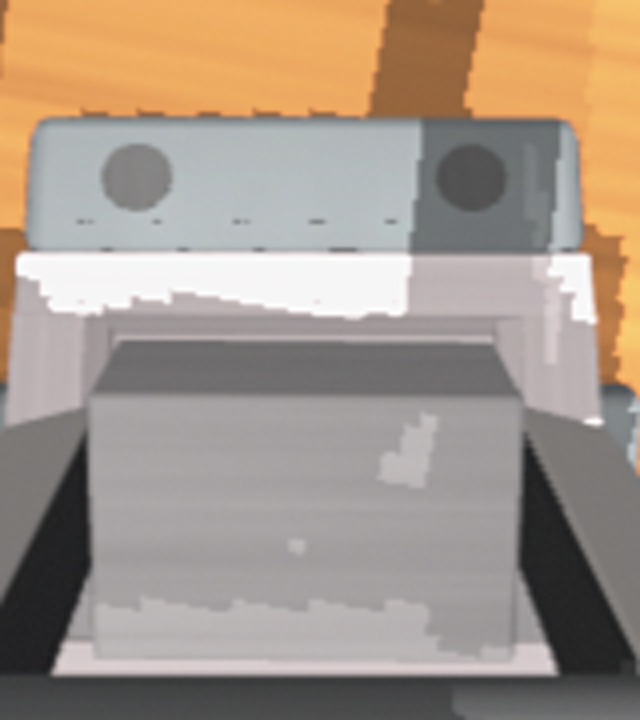

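View pics/c9.png

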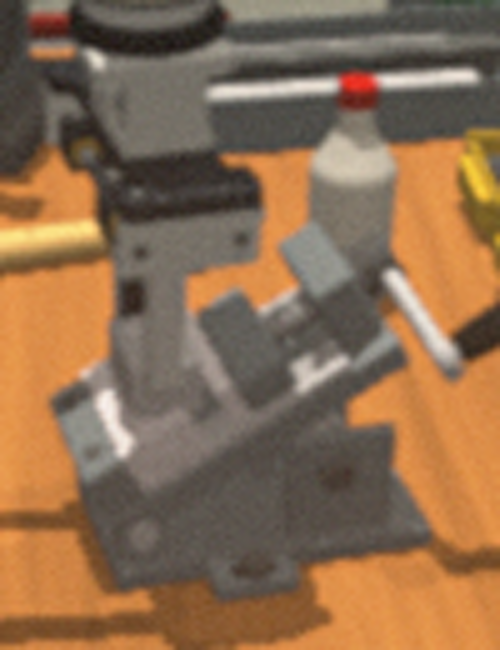

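```bash
python3 -m crank '[[0.008,0,0.008,0],[0.008,0,0.008,0],[0.008,0,0.008,0],[0.008,0,0.008,0],[0,0,0,0],[0,0,0,0],[0,0,0,0],[0,0,0,0],[0,0,0,0],[0,0,0,0]]' 1;  python3 - <<'E'
from bench import robot
from h import *
o=robot.get_obs();print(o['tool_pos'],o['ee_rot'],o['wrist_force'],o['wrist_torque']);snap(robot,"wrist","w7")
crop("w7",200,360,130,310,4,"c10")
E
```

```text
time: 11.75
tool_pos: [0.5023, 0.0593, 0.1067]
ee_rot: [-3.141, 0.013, -2.968]
wrist_force: [-1.2, 1.2, 13.1]
width: 0.0556
[0.50232086 0.0593461  0.10673782] [-3.14087713  0.0125393  -2.96754862] [-1.21839195  1.2355887  13.06980005] [ 0.31161231 -0.08585284 -0.11980252]
```

View pics/c10.png

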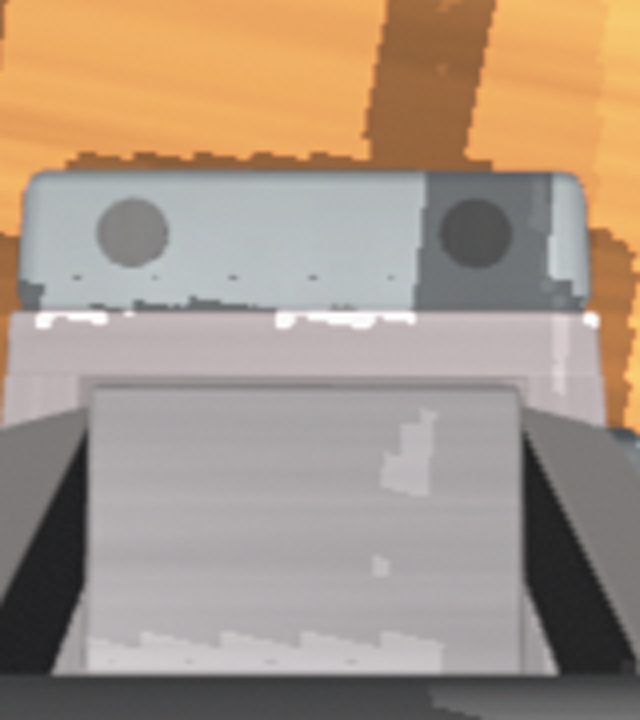

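The blank is pivoting in the grip: its front face has gone out of view. I'll measure its slope.

```bash
cat >> h.py <<'E'
def blankpose(name,nest=np.array([.5140,.0613,.0861]),psi=10.,win=(226,326,232,296)):
    p,d,X=cloud(name);u0,u1,v0,v1=win
    Q=X[v0:v1,u0:u1].reshape(-1,3);Q=Q[Q[:,2]>.09]
    for _ in range(6):
        m=Q.mean(0);n=np.linalg.svd(Q-m)[2][2];n*=np.sign(n[2]);r=(Q-m)@n;Q=Q[abs(r)<max(2*r.std(),.0005)]
    R=vR(psi);nn=R.T@n;N=(Q-nest)@R*1000
    print(name,len(Q),"resid",r.std(),"top n in nest deg: about y",np.degrees(np.arctan2(nn[0],nn[2])).round(2),"about x",np.degrees(np.arctan2(nn[1],nn[2])).round(2),"mid",N.mean(0).round(2),"min",np.percentile(N,1,0).round(1),"max",np.percentile(N,99,0).round(1))
E
python3 - <<'E'
from h import *
blankpose("w7")
blankpose("w6",win=(226,326,232,290))
E
```

```text
w7 6400 resid 0.009220068652606528 top n in nest deg: about y 92.13 about x -176.73 mid [ 7.89  0.37 31.78] min [ -7.8 -24.5  27.5] max [23.3 25.3 34.5]
w6 5029 resid 0.0004503562935764047 top n in nest deg: about y 28.56 about x 0.02 mid [16.18  0.46 31.34] min [  2.6 -24.9  23.6] max [30.1 25.7 38.9]
```

```bash
sed -i 's/n=np.linalg.svd(Q-m)\[2\]\[2\];n\*=np.sign(n\[2\])/n=np.linalg.eigh(np.cov((Q-m).T))[1][:,0];n=n*np.sign(n[2])/' h.py
python3 - <<'E'
from h import *
blankpose("w7")
blankpose("w6",win=(226,326,232,290))
E
```

```text
w7 6400 resid 0.009220068652606531 top n in nest deg: about y 92.13 about x -176.73 mid [ 7.89  0.37 31.78] min [ -7.8 -24.5  27.5] max [23.3 25.3 34.5]
w6 5029 resid 0.0004503562935764046 top n in nest deg: about y 28.56 about x 0.02 mid [16.18  0.46 31.34] min [  2.6 -24.9  23.6] max [30.1 25.7 38.9]
```

```bash
sed -i 's/Q=Q\[Q\[:,2\]>.09\]/Q=Q[(Q[:,2]>.09)\&(Q[:,2]<.15)]/' h.py
python3 - <<'E'
from h import *
blankpose("w7")
E
```

```text
w7 5552 resid 0.00048393934908754236 top n in nest deg: about y 9.97 about x -0.03 mid [ 7.77  0.41 30.94] min [ -7.9 -24.5  27.8] max [23.3 25.3 34.1]
```

```bash
python3 -m crank '[[0.004,0,0.005,0],[0.004,0,0.005,0],[0.004,0,0.005,0],[0.004,0,0.005,0],[0,0,0,0],[0,0,0,0],[0,0,0,0],[0,0,0,0],[0,0,0,0],[0,0,0,0]]' 1;  python3 - <<'E'
from bench import robot
from h import *
o=robot.get_obs();print(o['tool_pos'],o['ee_rot'],o['wrist_force'],o['wrist_torque']);snap(robot,"wrist","w8")
crop("w8",200,360,130,310,4,"c11");blankpose("w8")
E
```

```text
time: 13.05
tool_pos: [0.4993, 0.0588, 0.1025]
ee_rot: [-3.141, 0.013, -2.967]
wrist_force: [-0.7, 1.5, 11.9]
width: 0.056
[0.49928398 0.05882546 0.10248529] [-3.14087582  0.01262933 -2.96737437] [-0.67992991  1.4522325  11.86670844] [ 0.33050504 -0.22278853 -0.03185448]
w8 5520 resid 0.00048151175497375463 top n in nest deg: about y 0.71 about x 0.02 mid [ 2.94  0.44 30.07] min [-13.  -24.4  29.1] max [18.5 25.1 31.1]
```

View pics/c11.png

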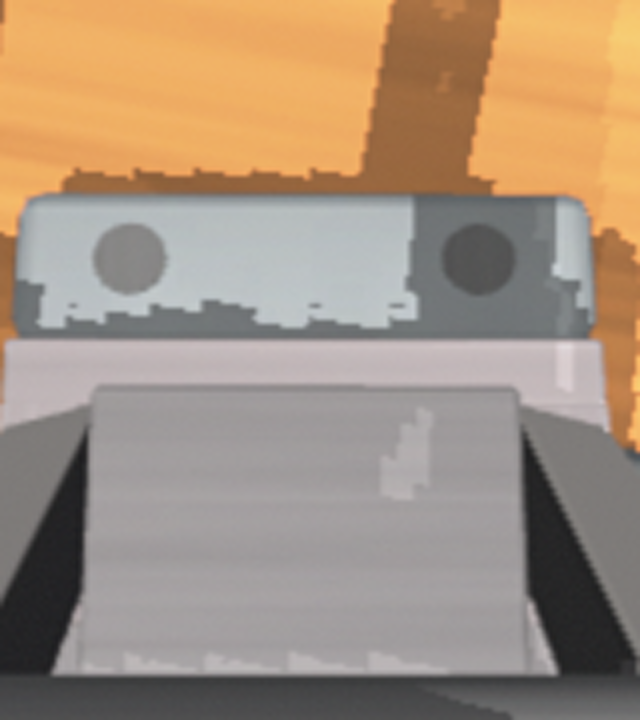

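```bash
python3 -m crank '[[0,0,0,0],[0,0,-0.01,0],[0,0,-0.01,0],[0,0,0,0],[0,0,0,0],[0,0,0,0],[0,0,0,0],[0,0,0,0],[0,0,0,0],[0,0,0,0]]' 1;  python3 - <<'E'
from bench import robot
from h import *
o=robot.get_obs();print(o['tool_pos'],o['ee_rot'],o['wrist_force'],o['wrist_torque']);snap(robot,"wrist","w9")
blankpose("w9")
E
```

```text
time: 14.35
tool_pos: [0.4981, 0.0585, 0.1021]
ee_rot: [-3.141, 0.008, -2.967]
wrist_force: [6.4, 1.0, -0.7]
width: 0.0554
[0.49809332 0.05847405 0.10208923] [-3.14111249  0.00781182 -2.96741304] [ 6.38331215  1.02424848 -0.69907437] [ 0.26224525 -1.34386311  0.0201065 ]
w9 5573 resid 0.0004978500929467237 top n in nest deg: about y 1.2 about x 0.01 mid [ 1.71  0.18 30.21] min [-14.2 -24.5  29.1] max [17.3 25.  31.3]
```

```bash
python3 -m crank '[[0,0,0,0],[0,0,0,0],[0,0,0,0],[0,0,0,0],[0,0,-0.03,0],[0,0,-0.1,0],[0,0,-0.15,0],[-0.05,0,-0.15,0],[-0.1,0,-0.1,0],[-0.1,0,0,0]]' -1;  python3 - <<'E'
from bench import robot
from h import *
o=robot.get_obs();print(o['tool_pos'],o['ee_rot'],o['wrist_force']);snap(robot,"wrist","w10");snap(robot,"side","s2");snap(robot,"top","t2")
crop("s2",260,400,160,290,5,"c12")
E
```

```text
time: 15.65
tool_pos: [0.546, 0.0669, 0.2105]
ee_rot: [-3.141, 0.006, -2.967]
wrist_force: [0.3, 0.6, -0.0]
width: 0.0941
[0.54597491 0.06694882 0.21046906] [-3.14074137  0.00569884 -2.96749719] [ 0.29194987  0.64079743 -0.00825278]
```

View pics/w10.png

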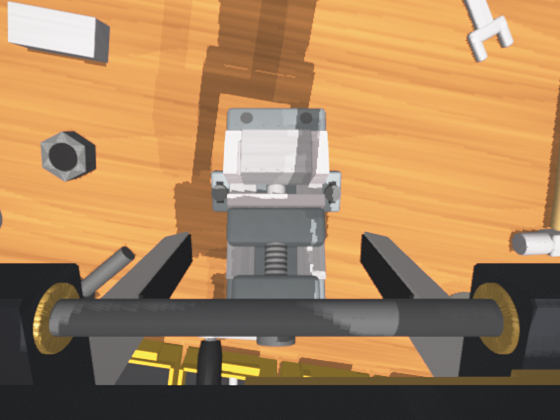

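View pics/c12.png

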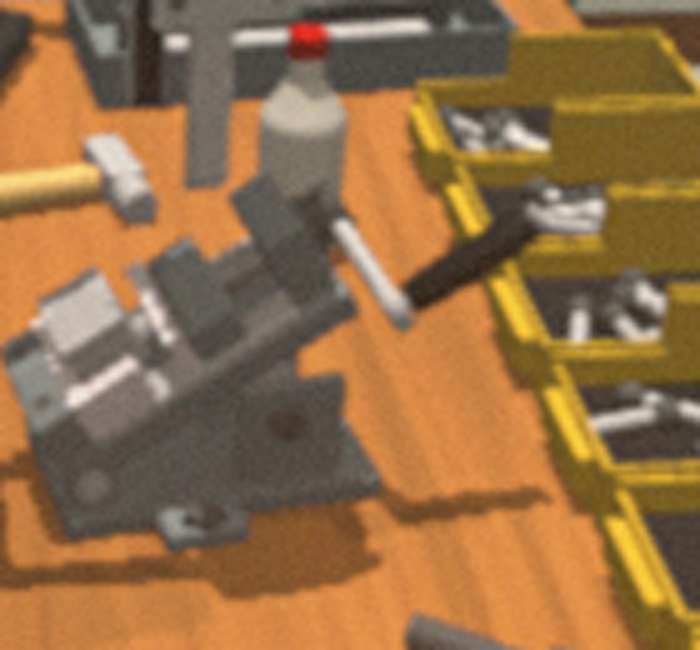

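Run:
```python
from h import *
nest=np.array([.5140,.0613,.0861]);R=vR(10.)
for n,win in(("top0",(255,275,125,165)),("t2",(255,275,125,165)),("side0",(335,375,195,230)),("s2",(335,375,190,230))):
    p,d,X=cloud(n);u0,u1,v0,v1=win
    P=X[v0:v1,u0:u1].reshape(-1,3);C=p[v0:v1,u0:u1].reshape(-1,3).astype(int)
    N=(P-nest)@R*1000
    m=(C.max(1)<85)&(N[:,0]>120)&(P[:,2]>.1)&(P[:,2]<.25)
    Q=N[m];print(n,len(Q),"mean",Q.mean(0).round(1),"min",np.percentile(Q,3,0).round(1),"max",np.percentile(Q,97,0).round(1))
    for x0 in range(120,280,15):
        s=abs(Q[:,0]-x0)<7.5
        if s.sum()>3: print("   x",x0,s.sum(),"y",np.percentile(Q[s,1],[5,50,95]).round(1),"z",np.percentile(Q[s,2],[5,50,95]).round(1))
# hub/screw from w1 and w10
for n,win in(("w10",(255,300,240,300)),("w1",(280,330,190,300))):
    p,d,X=cloud(n);u0,u1,v0,v1=win
    N=(X[v0:v1,u0:u1].reshape(-1,3)-nest)@R*1000
    for x0 in range(40,190,8):
        s=(abs(N[:,0]-x0)<4)&(abs(N[:,2])<80)
        if s.sum()>5: print(n,x0,s.sum(),"y",np.percentile(N[s,1],[5,50,95]).round(1),"z",np.percentile(N[s,2],[5,50,95]).round(1))
```

```text
top0 161 mean [183.3 -55.9 -28.2] min [148.6 -64.6 -34.6] max [216.7 -47.1 -22.3]
   x 150 23 y [-63.1 -56.4 -49. ] z [-33.1 -29.2 -24.6]
   x 165 33 y [-64.3 -55.4 -47.8] z [-33.3 -26.4 -21.9]
   x 180 33 y [-64.3 -55.6 -47.5] z [-32.6 -28.6 -23.5]
   x 195 34 y [-64.5 -56.5 -48.2] z [-33.1 -28.2 -22.8]
   x 210 33 y [-63.6 -55.5 -46.9] z [-32.9 -28.7 -24. ]
   x 225 5 y [-60.2 -56.9 -52. ] z [-34.9 -31.6 -28.4]
t2 16 mean [215.1 -54.8 -30.4] min [209.5 -62.4 -33.9] max [219.2 -48.1 -27. ]
   x 210 12 y [-62.3 -53.4 -48.3] z [-32.1 -29.6 -27.1]
   x 225 4 y [-59.8 -55.6 -51.9] z [-34.2 -32.7 -29.9]
side0 194 mean [182.8 -62.3 -31.1] min [147.5 -67.6 -38.8] max [214.5 -54.2 -25.5]
   x 150 29 y [-65.9 -62.1 -57.4] z [-37. -31. -27.]
   x 165 34 y [-67.3 -63.7 -56.5] z [-36.9 -29.6 -26.1]
   x 180 47 y [-67.5 -63.4 -54.3] z [-38.1 -29.7 -25.5]
   x 195 42 y [-67.4 -63.5 -54.8] z [-40.4 -30.1 -25.2]
   x 210 41 y [-66.6 -63.  -54.2] z [-38.  -29.7 -26. ]
s2 193 mean [182.5 -62.  -31.3] min [147.7 -67.2 -39.3] max [214.3 -53.  -25.4]
   x 150 28 y [-66.7 -62.6 -56.6] z [-38.  -31.3 -28.
[... 431 characters left out ...]
.3  20.6  22.5]
w10 104 492 y [-13.2   1.2  15.7] z [20.8 22.1 23.3]
w10 112 358 y [-13.1   1.2  15.5] z [20.8 22.1 23.3]
w1 64 194 y [-17.4  -6.1  13.9] z [6.4 7.6 8.8]
w1 72 769 y [-18.2   0.   19.2] z [-22.4  -1.4   6.8]
w1 80 491 y [-19.2  -1.2  18. ] z [-22.7 -15.4   6.2]
w1 88 322 y [-19.4  -1.5  16. ] z [-22.2   3.1   6.2]
w1 96 234 y [-19.7  -2.9  12.1] z [ 5.  21.1 22.4]
w1 104 568 y [-20.4  -4.6  11.3] z [21.  22.1 23.1]
w1 112 569 y [-21.4  -5.6  10. ] z [21.  22.1 23.2]
w1 120 748 y [-23.7  -8.9   8.8] z [-22.5  20.3  22.6]
w1 128 428 y [-14.9  -3.1   8.9] z [ 2.8 10.9 14.1]
w1 136 540 y [-25.4  -7.5   7.2] z [-8.1  9.2 12.4]
w1 144 387 y [-25.6  -6.2   6.5] z [-10.2   9.2  12.1]
```

```bash
python3 -m crank '[[-0.1,-0.04,0,0],[-0.14,-0.05,0,0],[-0.14,-0.05,0,0],[-0.14,-0.05,0,0],[-0.12,-0.05,0,0],[-0.1,-0.043,0,0],[0,0,0,0],[0,0,0,0],[0,0,0,0],[0,0,0,0]]' -1;  python3 - <<'E'
from bench import robot
from h import *
o=robot.get_obs();print(o['tool_pos'],o['ee_rot'],o['wrist_force']);snap(robot,"wrist","w11")
nest=np.array([.5140,.0613,.0861]);R=vR(10.)
p,d,X=cloud("w11");N=(X-nest)@R*1000
m=(p.max(2)<85)&(N[...,0]>125)&(X[...,2]>.09)&(X[...,2]<.2)&(abs(N[...,1])<80);m[:, :195]=0;m[:,358:]=0;m[296:]=0
Q=N[m];print(len(Q))
for x0 in range(120,230,8):
    s=abs(Q[:,0]-x0)<4
    if s.sum()>5: print(x0,s.sum(),"y",np.percentile(Q[s,1],[2,50,98]).round(1),"z",np.percentile(Q[s,2],[2,50,98]).round(1))
E
```

```text
time: 17.05
tool_pos: [0.6993, 0.037, 0.2077]
ee_rot: [-3.142, 0.001, -2.967]
wrist_force: [0.0, 0.7, -0.1]
width: 0.094
[0.69926825 0.03697115 0.20770191] [-3.14157425e+00  5.23952659e-04 -2.96718068e+00] [ 0.04997865  0.73064722 -0.1381647 ]
3161
128 130 y [-16.8 -14.2  -7.2] z [-5.7  3.1  9.9]
136 74 y [-14.9 -13.4 -11.8] z [-0.5  3.4  6.3]
144 191 y [-61.5 -12.9  -9.3] z [-32.2   1.3   7.8]
152 231 y [-63.8 -55.5 -46.8] z [-34.3 -28.9 -26.8]
160 282 y [-64.9 -55.5 -45.4] z [-36.1 -28.1 -26.1]
168 296 y [-64.8 -55.5 -45.4] z [-36.1 -28.1 -26. ]
176 312 y [-64.7 -55.5 -45.6] z [-35.4 -28.2 -26. ]
184 322 y [-65.3 -55.5 -45.7] z [-35.3 -28.1 -25.8]
192 324 y [-65.3 -55.6 -45.8] z [-34.7 -28.2 -25.9]
200 337 y [-65.1 -55.6 -45.9] z [-34.5 -28.1 -25.9]
208 345 y [-65.1 -55.6 -46.7] z [-34.4 -28.3 -26. ]
216 317 y [-64.3 -55.6 -47.5] z [-36.4 -29.9 -26.8]
```

View pics/w11.png

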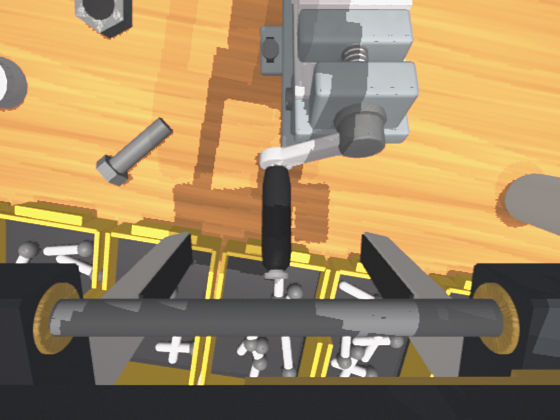

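```bash
python3 -m crank '[[-0.01,0.002,0.05,0],[-0.01,0,0.06,0],[0,0,0.06,0],[0,0,0.06,0],[0,0,0.05,0],[0,0,0.03,0],[0,0,0.015,0],[0,0,0,0],[0,0,0,0],[0,0,0,0]]' -1; python3 -m crank '[[0,0,0,0],[0,0,0,0],[0,0,0,0],[0,0,0,0],[0,0,0,0],[0,0,0,0],[0,0,0,0],[0,0,0,0],[0,0,0,0],[0,0,0,0]]' 1
python3 - <<'E'
from bench import robot
from h import *
o=robot.get_obs();print(o['tool_pos'],o['ee_rot'],o['wrist_force'],o['wrist_torque'])
nest=np.array([.5140,.0613,.0861]);print((o['tool_pos']-nest)@vR(10.)*1000)
E
```

```text
time: 18.35
tool_pos: [0.7039, 0.0378, 0.1427]
ee_rot: [-3.141, 0.001, -2.967]
wrist_force: [-0.2, 0.4, 0.2]
width: 0.0937
time: 19.6
tool_pos: [0.7036, 0.0379, 0.1421]
ee_rot: [3.141, 0.0, -2.967]
wrist_force: [0.2, -0.2, -0.2]
width: 0.0205
[0.70364142 0.03787226 0.14209339] [ 3.14141577e+00  4.61486772e-05 -2.96744381e+00] [ 0.20891174 -0.19397449 -0.20414151] [ 0.10801622 -0.00845245 -0.0100246 ]
[186.21274437 -56.00270906 -42.85437742]
```

```bash
cat >> h.py <<'E'
def arc(f0,step,n):
    f=np.radians(f0+step*np.arange(n+1));y=.065*np.sin(f);z=.065*np.cos(f)
    print("from",f0);print([[round(.5*b/.2,3),round(a/.2,3),round(-.866*b/.2,3),0] for a,b in zip(np.diff(y),np.diff(z))])
def ang(o):
    N=(o['tool_pos']+[0,0,.008]-[.5140,.0613,.0861])@vR(10.)*1000
    F=vR(10.).T@o['wrist_force']; f=np.arctan2(N[1]-.2,N[2]+2)
    t=np.array([0,np.cos(f),-np.sin(f)])  # direction of growing angle
    print("t",round(o['time'],2),"nest",N.round(1),"phi",round(np.degrees(f)%360,1),"rad",np.hypot(N[1]-.2,N[2]+2).round(1),"F nest",F.round(2),"resist",round(-F@t,2))
E
python3 -c "
from h import *
arc(239,10,10);arc(339,15,10);arc(129,15,10)"
```

```text
from 239
[[np.float64(0.025), np.float64(-0.025), np.float64(-0.044), 0], [np.float64(0.027), np.float64(-0.016), np.float64(-0.047), 0], [np.float64(0.028), np.float64(-0.006), np.float64(-0.049), 0], [np.float64(0.028), np.float64(0.004), np.float64(-0.049), 0], [np.float64(0.027), np.float64(0.014), np.float64(-0.048), 0], [np.float64(0.026), np.float64(0.023), np.float64(-0.045), 0], [np.float64(0.023), np.float64(0.032), np.float64(-0.041), 0], [np.float64(0.02), np.float64(0.039), np.float64(-0.035), 0], [np.float64(0.017), np.float64(0.046), np.float64(-0.029), 0], [np.float64(0.012), np.float64(0.051), np.float64(-0.022), 0]]
from 339
[[np.float64(0.01), np.float64(0.082), np.float64(-0.017), 0], [np.float64(-0.001), np.float64(0.085), np.float64(0.002), 0], [np.float64(-0.012), np.float64(0.081), np.float64(0.021), 0], [np.float64(-0.022), np.float64(0.072), np.float64(0.038), 0], [np.float64(-0.031), np.float64(0.058), np.float64(0.053), 0], [np.float64(-0.037), np.float64(0.04), np.float64(0.065), 0], [np.float64(-0.041), np.float64(0.02), np.float64(0.071), 0], [np.float64(-0.042), np.float64(-0.002), np.float64(0.073), 0], [np.float64(-0.041), np.float64(-0.024), np.float64(0.07), 0], [np.float64(-0.036), np.float64(-0.044), np.float64(0.063), 0]]
from 129
[[np.float64(-0.029), np.float64(-0.062), np.float64(0.051), 0], [np.float64(-0.02), np.float64(-0.075), np.float64(0.035), 0], [np.float64(-0.01), np.float64(-0.082), np.float64(0.017), 0], [np.float64(0.001), np.float64(-0.085), np.float64(-0.002), 0], [np.float64(0.012), np.float64(-0.081), np.float64(-0.021), 0], [np.float64(0.022), np.float64(-0.072), np.float64(-0.038), 0], [np.float64(0.031), np.float64(-0.058), np.float64(-0.053), 0], [np.float64(0.037), np.float64(-0.04), np.float64(-0.065), 0], [np.float64(0.041), np.float64(-0.02), np.float64(-0.071), 0], [np.float64(0.042), np.float64(0.002), np.float64(-0.073), 0]]
```

```bash
python3 -m crank '[[0.025,-0.025,-0.044,0],[0.027,-0.016,-0.047,0],[0.028,-0.006,-0.049,0],[0.028,0.004,-0.049,0],[0.027,0.014,-0.048,0],[0.026,0.023,-0.045,0],[0.023,0.032,-0.041,0],[0.02,0.039,-0.035,0],[0.017,0.046,-0.029,0],[0.012,0.051,-0.022,0]]' 1
python3 - <<'E'
from bench import robot
from h import *
ang(robot.get_obs());snap(robot,"wrist","w12")
E
```

```text
time: 20.85
tool_pos: [0.6514, 0.0615, 0.2243]
ee_rot: [-3.14, -0.001, -2.968]
wrist_force: [0.2, -4.0, -6.5]
width: 0.0204
t 20.85 nest [190.3 -23.7  59. ] phi 338.6 rad 65.5 F nest [-3.64 -3.98 -5.35] resist 5.65
```

View pics/w12.png

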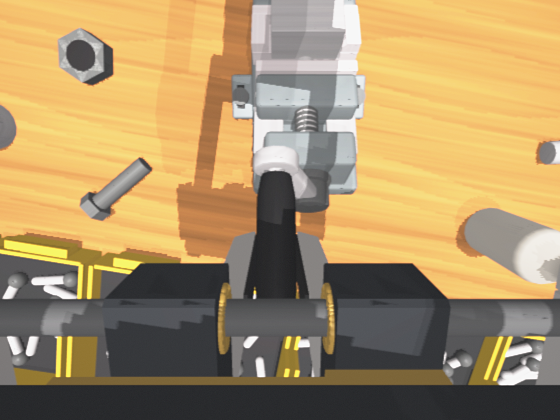

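The fingers hold the handle and the crank has gone 100° along its circle. Free running reads about 5 N, and the blank is still in its pocket at (308,30). I'll carry on.

```bash
python3 -m crank '[[0.01,0.082,-0.017,0],[-0.001,0.085,0.002,0],[-0.012,0.081,0.021,0],[-0.022,0.072,0.038,0],[-0.031,0.058,0.053,0],[-0.037,0.04,0.065,0],[-0.041,0.02,0.071,0],[-0.042,-0.002,0.073,0],[-0.041,-0.024,0.07,0],[-0.036,-0.044,0.063,0]]' 1
python3 - <<'E'
from bench import robot
from h import *
ang(robot.get_obs())
E
python3 -m crank '[[-0.029,-0.062,0.051,0],[-0.02,-0.075,0.035,0],[-0.01,-0.082,0.017,0],[0.001,-0.085,-0.002,0],[0.012,-0.081,-0.021,0],[0.022,-0.072,-0.038,0],[0.031,-0.058,-0.053,0],[0.037,-0.04,-0.065,0],[0.041,-0.02,-0.071,0],[0.042,0.002,-0.073,0]]' 1
python3 - <<'E'
from bench import robot
from h import *
ang(robot.get_obs());snap(robot,"wrist","w13")
arc(279,15,10)
E
```

```text
time: 22.15
tool_pos: [0.6879, 0.1441, 0.1376]
ee_rot: [3.14, -0.002, -2.966]
wrist_force: [-6.6, -3.8, 4.8]
width: 0.0202
t 22.15 nest [190.5  51.4 -41.2] phi 127.5 rad 64.5 F nest [-3.8  -2.59  7.77] resist 4.59
time: 23.4
tool_pos: [0.6832, 0.0252, 0.1807]
ee_rot: [3.141, -0.001, -2.968]
wrist_force: [-0.1, 4.9, -8.3]
width: 0.0203
t 23.4 nest [190.2 -65.    8.6] phi 279.3 rad 66.0 F nest [-3.47  4.89 -7.54] resist 6.66
from 279
[[np.float64(0.041), np.float64(0.024), np.float64(-0.07), 0], [np.float64(0.036), np.float64(0.044), np.float64(-0.063), 0], [np.float64(0.029), np.float64(0.062), np.float64(-0.051), 0], [np.float64(0.02), np.float64(0.075), np.float64(-0.035), 0], [np.float64(0.01), np.float64(0.082), np.float64(-0.017), 0], [np.float64(-0.001), np.float64(0.085), np.float64(0.002), 0], [np.float64(-0.012), np.float64(0.081), np.float64(0.021), 0], [np.float64(-0.022), np.float64(0.072), np.float64(0.038), 0], [np.float64(-0.031), np.float64(0.058), np.float64(0.053), 0], [np.float64(-0.037), np.float64(0.04), np.float64(0.065), 0]]
```

View pics/w13.png

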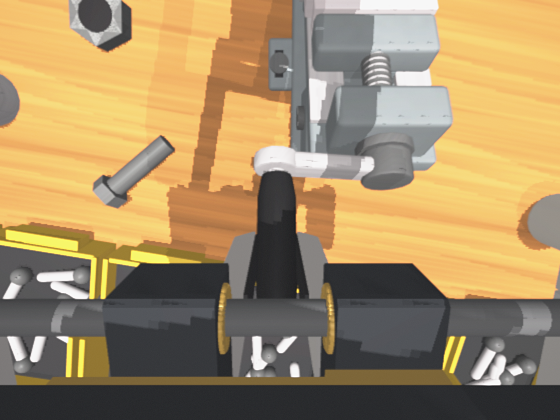

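```bash
python3 -m crank '[[0.041,0.024,-0.07,0],[0.036,0.044,-0.063,0],[0.029,0.062,-0.051,0],[0.02,0.075,-0.035,0],[0.01,0.082,-0.017,0],[-0.001,0.085,0.002,0],[0,0,0,0],[0,0,0,0],[0,0,0,0],[0,0,0,0]]' 1
python3 - <<'E'
from bench import robot
from h import *
ang(robot.get_obs())
snap(robot,"wrist","w14");snap(robot,"top","t3");snap(robot,"side","s3")
crop("w14",200,420,0,200,3,"c13")
arc(9,8,10)
nest=np.array([.5140,.0613,.0861])
p,d,X=cloud("t3");N=(X[150:240,230:300].reshape(-1,3)-nest)@vR(10.)*1000
for x0 in range(-24,60,3):
    s=(abs(N[:,0]-x0)<1.5)&(abs(N[:,1])<22)
    if s.sum()>4: print(x0,np.percentile(N[s,2],[10,50,90]).round(1),end='|')
E
```

```text
time: 24.7
tool_pos: [0.644, 0.0949, 0.2272]
ee_rot: [3.14, -0.001, -2.967]
wrist_force: [-5.0, 1.9, -3.9]
width: 0.0196
t 24.7 nest [190.5  10.5  62.2] phi 9.1 rad 65.0 F nest [-5.92  2.71 -1.14] resist -2.86
from 9
[[np.float64(-0.005), np.float64(0.044), np.float64(0.009), 0], [np.float64(-0.008), np.float64(0.042), np.float64(0.014), 0], [np.float64(-0.011), np.float64(0.04), np.float64(0.019), 0], [np.float64(-0.014), np.float64(0.036), np.float64(0.024), 0], [np.float64(-0.016), np.float64(0.032), np.float64(0.028), 0], [np.float64(-0.018), np.float64(0.027), np.float64(0.031), 0], [np.float64(-0.02), np.float64(0.022), np.float64(0.034), 0], [np.float64(-0.021), np.float64(0.016), np.float64(0.037), 0], [np.float64(-0.022), np.float64(0.01), np.float64(0.038), 0], [np.float64(-0.023), np.float64(0.004), np.float64(0.039), 0]]
-18 [29.1 29.4 32. ]|-15 [26.3 28.1 32.3]|-12 [30.3 32.1 32.7]|-9 [28.6 31.5 33.1]|-6 [27.9 29.9 31.3]|-3 [27.  30.5 31.5]|3 [28.6 30.4 31.9]|6 [27.8 28.2 32.9]|9 [27.6 30.8 35.1]|12 [27.2 31.6 33.8]|15 [27.7 30.9 33. ]|18 [13.4 23.2 31.8]|21 [ 9. 11. 25.]|24 [ 8.3 11.4 12.5]|27 [10.3 11.7 12.7]|
```

View pics/c13.png

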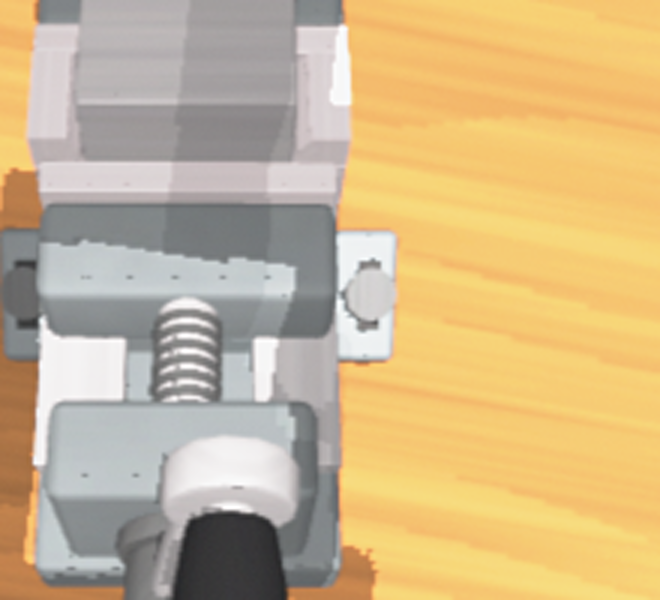

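Run:
```python
from h import *
nest=np.array([.5140,.0613,.0861])
p,d,X=cloud("w14");N=(X[0:140,200:330].reshape(-1,3)-nest)@vR(10.)*1000
for x0 in np.arange(-10,40,1.5):
    s=(abs(N[:,0]-x0)<.75)&(abs(N[:,1])<22)
    if s.sum()>4: print(x0,s.sum(),np.percentile(N[s,2],[10,50,90]).round(1),end='|')
```

```text
-10.0 82 [29.1 29.9 30.7]|-8.5 95 [29.2 29.8 30.6]|-7.0 80 [29.1 29.9 30.7]|-5.5 89 [29.4 29.8 30.6]|-4.0 80 [29.1 30.  30.7]|-2.5 100 [29.3 29.8 30.7]|-1.0 87 [29.2 29.8 30.4]|0.5 92 [29.2 29.9 30.5]|2.0 88 [29.2 29.9 30.5]|3.5 88 [29.2 29.9 30.7]|5.0 92 [29.2 29.7 30.6]|6.5 93 [29.2 29.9 30.5]|8.0 81 [29.4 29.8 30.5]|9.5 98 [29.1 30.  30.4]|11.0 90 [29.1 29.8 30.6]|12.5 98 [29.3 29.9 30.6]|14.0 91 [29.1 30.  30.6]|15.5 98 [29.3 29.8 30.6]|17.0 115 [25.8 29.7 30.4]|18.5 865 [11.6 20.8 29.2]|20.0 372 [ 9.9 17.5 27.6]|21.5 88 [ 9.   9.9 10.5]|23.0 80 [ 9.4  9.8 10.6]|24.5 86 [ 9.2 10.  10.7]|26.0 89 [ 9.2  9.9 10.7]|27.5 114 [ 7.1  9.5 10.4]|29.0 224 [ 5.6  7.9 10.1]|30.5 40 [6.5 7.  8.2]|32.0 63 [6.9 7.7 8.1]|33.5 82 [7.2 8.1 8.5]|35.0 82 [7.1 7.9 8.6]|36.5 90 [7.3 7.8 8.7]|38.0 86 [7.2 7.9 8.5]|39.5 89 [7.3 7.9 8.7]|
```

```bash
python3 -m crank '[[0,0,0,0],[0,0,0,0],[0,0,0,0],[0,0,0,0],[0,0,0,0],[-0.005,0.044,0.009,0],[-0.008,0.042,0.014,0],[-0.011,0.04,0.019,0],[-0.014,0.036,0.024,0],[-0.016,0.032,0.028,0]]' 1
python3 - <<'E'
from bench import robot
from h import *
ang(robot.get_obs());arc(49,5,10)
E
```

```text
time: 26.1
tool_pos: [0.6472, 0.1311, 0.2111]
ee_rot: [-3.137, -0.002, -2.97]
wrist_force: [-10.6, -6.2, 3.2]
width: 0.0202
t 26.1 nest [190.6  45.6  43.5] phi 44.9 rad 64.3 F nest [-8.41 -4.3   8.59] resist 9.11
from 49
[[np.float64(-0.011), np.float64(0.018), np.float64(0.019), 0], [np.float64(-0.012), np.float64(0.016), np.float64(0.02), 0], [np.float64(-0.012), np.float64(0.014), np.float64(0.022), 0], [np.float64(-0.013), np.float64(0.011), np.float64(0.023), 0], [np.float64(-0.013), np.float64(0.009), np.float64(0.023), 0], [np.float64(-0.014), np.float64(0.007), np.float64(0.024), 0], [np.float64(-0.014), np.float64(0.004), np.float64(0.024), 0], [np.float64(-0.014), np.float64(0.002), np.float64(0.025), 0], [np.float64(-0.014), np.float64(-0.001), np.float64(0.025), 0], [np.float64(-0.014), np.float64(-0.003), np.float64(0.024), 0]]
```

```bash
python3 -m crank '[[0,0,0,0],[0,0,0,0],[0,0,0,0],[0,0,0,0],[0,0,0,0],[0,0,0,0],[0,0,0,0],[-0.011,0.018,0.019,0],[-0.012,0.016,0.02,0],[-0.012,0.014,0.022,0]]' 1
python3 - <<'E'
from bench import robot
from h import *
ang(robot.get_obs());snap(robot,"wrist","w15");crop("w15",130,350,0,200,3,"c14")
nest=np.array([.5140,.0613,.0861])
p,d,X=cloud("w15");N=(X[0:140,150:330].reshape(-1,3)-nest)@vR(10.)*1000
for x0 in np.arange(14,30,1):
    s=(abs(N[:,0]-x0)<.5)&(abs(N[:,1])<22)
    if s.sum()>4: print(x0,s.sum(),np.percentile(N[s,2],[10,50,90]).round(1),end='|')
E
```

```text
time: 27.35
tool_pos: [0.6521, 0.1423, 0.1994]
ee_rot: [-3.138, -0.002, -2.97]
wrist_force: [-11.3, -4.6, 5.4]
width: 0.0201
t 27.35 nest [190.7  55.8  30. ] phi 60.1 rad 64.2 F nest [-7.59 -2.59 10.64] resist 10.51
17 65 [11.4 17.9 24. ]|18 681 [11.4 18.7 25.3]|19 612 [10.5 17.9 25.4]|20 107 [ 9.5 10.3 25.8]|21 71 [ 9.3  9.8 10.7]|22 62 [ 9.2  9.9 10.6]|23 76 [ 9.2  9.9 10.7]|24 66 [ 9.3  9.9 10.6]|25 65 [ 9.2 10.  10.6]|26 76 [ 9.3 10.  10.7]|27 129 [ 5.7  9.2 10.4]|28 234 [ 5.9  8.  10.1]|29 55 [6.2 7.2 9.9]|
```

View pics/c14.png

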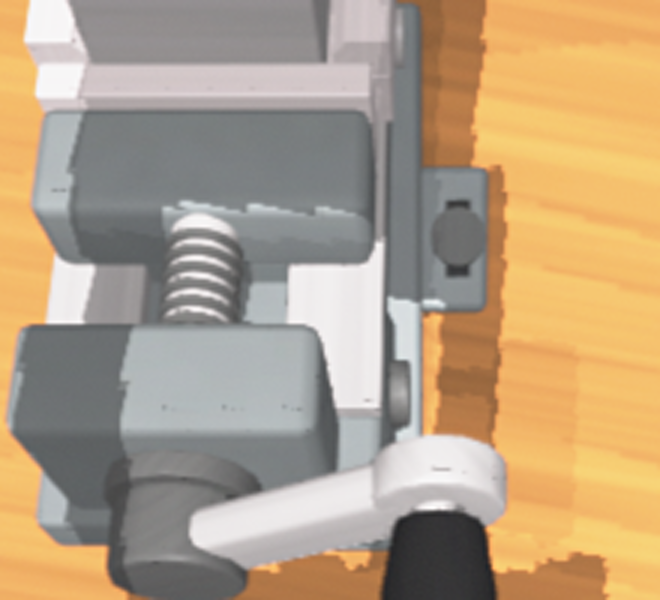

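Run:
```python
from h import *
nest=np.array([.5140,.0613,.0861])
for n in("w1","w10","w13","w14","w15"):
    p,d,X=cloud(n);N=(X[0:300,195:360].reshape(-1,3)-nest)@vR(10.)*1000
    N=N[(abs(N[:,2])<40)&(abs(N[:,1])<45)]
    c=abs(N[:,1])<24
    f=N[c&(N[:,2]>13)&(N[:,2]<27)&(N[:,0]>12)&(N[:,0]<24)]
    def first(s,pct): return np.round(np.percentile(N[s,0],pct),2) if s.sum()>50 else None
    top=c&(abs(N[:,2]-10)<1.2)&(N[:,0]>19.3)&(N[:,0]<60)
    # per-y-bin min
    e=[];g=[]
    for y in range(-22,23,3):
        s=top&(abs(N[:,1]-y)<1.5)
        if s.sum()>10:e.append(np.sort(N[s,0])[1]);g.append(np.sort(N[s,0])[-2])
    sh=(abs(N[:,1])>34)&(abs(N[:,1])<42)&(abs(N[:,2]-10)<1.2)&(N[:,0]<15)
    sup=c&(abs(N[:,2]-22)<1.2)&(N[:,0]>80)&(N[:,0]<140)
    print(n,"blank face",np.median(f[:,0]).round(2) if len(f)>50 else None,len(f),"jaw front",np.median(e).round(2) if e else None,"jaw back",np.median(g).round(2) if g else None,"shoulder end",first(sh,98),"support front",first(sup,2), "back",first(sup,98))
```

```text
w1 blank face None 0 jaw front 30.53 jaw back 57.41 shoulder end 11.43 support front 98.02 back 120.47
w10 blank face 19.0 398 jaw front 30.02 jaw back 57.64 shoulder end 11.58 support front 97.67 back 113.15
w13 blank face None 0 jaw front 23.61 jaw back 55.84 shoulder end None support front 98.61 back 120.43
w14 blank face 18.93 830 jaw front 19.71 jaw back 51.26 shoulder end 12.08 support front 98.05 back 120.39
w15 blank face 18.49 580 jaw front 19.56 jaw back 49.43 shoulder end 12.95 support front 98.54 back 121.11
```

```bash
python3 -m crank '[[0,0,0,0],[0,0,0,0],[0,0,0,0],[0,0,0,0],[0,0,0,0],[0,0,0,0],[0,0,0,0],[-0.013,0.011,0.023,0],[-0.013,0.009,0.023,0],[-0.014,0.007,0.024,0]]' 1
python3 - <<'E'
from bench import robot
from h import *
ang(robot.get_obs());snap(robot,"wrist","w16");ang(robot.get_obs())
E
```

```text
time: 28.65
tool_pos: [0.6587, 0.15, 0.186]
ee_rot: [-3.139, -0.002, -2.969]
wrist_force: [-12.9, -3.9, 7.8]
width: 0.0205
t 28.65 nest [190.7  62.2  14.4] phi 75.1 rad 64.1 F nest [-7.72 -1.58 13.48] resist 13.43
t 28.7 nest [190.7  62.4  13.5] phi 76.0 rad 64.1 F nest [-7.28 -0.83 12.96] resist 12.77
```

Resistance is now well up from free running. I'll stop winding, ease the arm's push slightly, and read it at rest.

```bash
python3 -m crank '[[0.005,-0.002,-0.009,0],[0,0,0,0],[0,0,0,0],[0,0,0,0],[0,0,0,0],[0,0,0,0],[0,0,0,0],[0,0,0,0],[0,0,0,0],[0,0,0,0]]' 1
python3 - <<'E'
from bench import robot
from h import *
ang(robot.get_obs());snap(robot,"wrist","w17");crop("w17",100,330,0,200,3,"c15")
E
```

```text
time: 29.95
tool_pos: [0.6586, 0.1499, 0.1861]
ee_rot: [-3.14, -0.001, -2.968]
wrist_force: [-8.3, -2.1, 2.8]
width: 0.0202
t 29.95 nest [190.7  62.2  14.6] phi 75.0 rad 64.2 F nest [-5.99 -0.67  6.75] resist 6.69
```

View pics/c15.png

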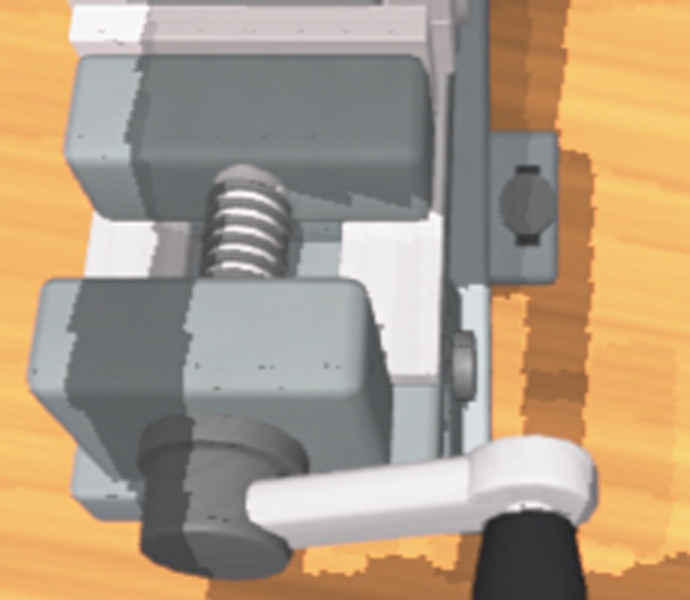

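```bash
python3 -m crank '[[0,0,0,0],[0,0,0,0],[0,0,0,0],[0,0,0,0],[0,0,-0.03,0],[0,0,-0.08,0],[0,0,-0.1,0],[0,0,-0.1,0],[0,0,-0.05,0],[0,0,0,0]]' -1
python3 - <<'E'
from bench import robot
from h import *
ang(robot.get_obs());snap(robot,"wrist","w18");snap(robot,"side","s4");snap(robot,"top","t4");crop("s4",250,390,160,290,5,"c16")
nest=np.array([.5140,.0613,.0861])
p,d,X=cloud("w18");N=(X-nest)@vR(10.)*1000
m=(p.max(2)<85)&(N[...,0]>155)&(N[...,0]<215)&(X[...,2]>.09)&(X[...,2]<.25);m[:, :195]=0;m[:,358:]=0;m[296:]=0
Q=N[m];print(len(Q),np.percentile(Q,[2,50,98],axis=0).round(1))
E
```

```text
time: 31.25
tool_pos: [0.6602, 0.1513, 0.2574]
ee_rot: [3.142, 0.003, -2.967]
wrist_force: [0.0, 0.1, 0.1]
width: 0.094
t 31.25 nest [227.9  63.3  75.4] phi 39.2 rad 99.9 F nest [0.09 0.14 0.11] resist -0.03
3025 [[156.7  30.5  50.9]
 [186.9  40.5  57.3]
 [213.8  49.2  59.5]]
```

View pics/w18.png

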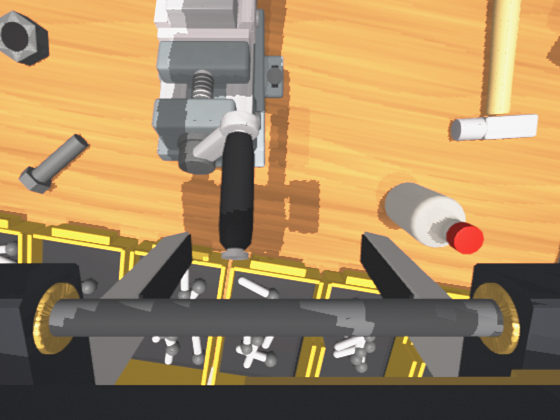

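View pics/c16.png

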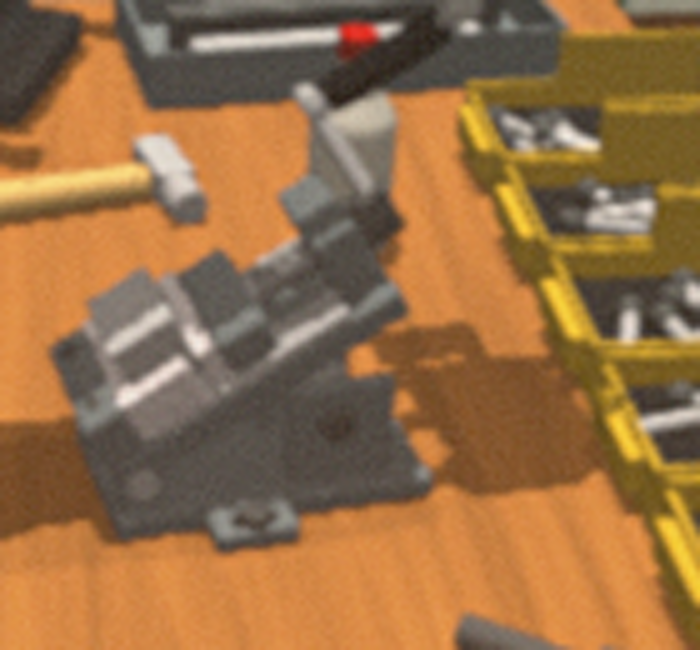

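The handle sprang back from 75° to about 38° on release, as the notes said it would. I'll go up and over the pocket to check the blank and jaw.

```bash
python3 -m crank '[[0,0,-0.2,0],[0,0,-0.15,0],[0.1,-0.05,0,0],[0.15,-0.08,0,0],[0.15,-0.08,0,0],[0.12,-0.07,0,0],[0.08,-0.04,0,0],[0,0,0,0],[0,0,0,0],[0,0,0,0]]' -1
python3 - <<'E'
from bench import robot
from h import *
o=robot.get_obs();print(o['tool_pos'],o['wrist_force']);snap(robot,"wrist","w19");crop("w19",200,340,60,260,3,"c17")
nest=np.array([.5140,.0613,.0861])
p,d,X=cloud("w19");N=(X[0:300,195:360].reshape(-1,3)-nest)@vR(10.)*1000
N=N[(abs(N[:,2])<45)&(abs(N[:,1])<45)]
T=N[(N[:,2]>26)&(N[:,2]<34)&(N[:,0]>-30)&(N[:,0]<40)]
c=np.linalg.lstsq(np.c_[T[:,:2],np.ones(len(T))],T[:,2],rcond=None)[0];print("top slope rad",c[:2],"z",c[2]);print(cv2.minAreaRect(T[abs(T[:,2]-30)<1.5][:,:2].astype(np.float32)))
for x0 in np.arange(-24,34,1):
    s=(abs(N[:,0]-x0)<.5)&(abs(N[:,1])<22)
    if s.sum()>4: print(x0,s.sum(),np.percentile(N[s,2],[10,50,90]).round(1),end='|')
E
```

```text
time: 32.65
tool_pos: [0.5531, 0.0677, 0.325]
ee_rot: [3.141, -0.001, -2.967]
wrist_force: [0.2, 0.9, 0.8]
width: 0.094
[0.55311082 0.06770759 0.32499759] [0.23437921 0.88027218 0.80889143]
top slope rad [-0.01107779 -0.00339719] z 29.81812490602853
((1.2218475341796875, 0.2334747314453125), (37.057193756103516, 55.79947280883789), 0.16291581094264984)
-17 19 [28.8 29.5 29.9]|-16 31 [29.2 30.2 30.7]|-15 31 [29.  29.8 30.8]|-14 35 [29.3 30.  30.5]|-13 31 [29.1 29.8 30.2]|-12 31 [29.  29.6 30.8]|-11 31 [29.1 30.  30.8]|-10 35 [28.7 29.9 30.8]|-9 25 [29.1 29.8 30.4]|-8 35 [29.1 29.8 31.1]|-7 30 [28.9 29.8 30.9]|-6 28 [28.9 30.3 31. ]|-5 31 [29.5 30.2 30.8]|-4 37 [29.3 29.9 30.8]|-3 31 [29.1 29.6 30.3]|-2 35 [29.  29.5 30.7]|-1 22 [29.2 30.2 30.8]|0 33 [29.7 30.2 30.7]|1 34 [29.2 29.6 30.5]|2 38 [29.1 29.9 31.1]|3 32 [29.1 29.7 30.7]|4 25 [29.1 30.1 30.9]|5 34 [29.3 30.1 30.8]|6 34 [29.4 30.1 30.5]|7 34 [29.4 29.9 30.6]|8 35 [29.3 30.  31.1]|9 29 [29.  29.7 31. ]|10 35 [28.9 30.1 30.7]|11 27 [29.5 30.  30.6]|12 40 [29.2 29.9 30.6]|13 34 [29.3 29.8 30.5]|14 27 [28.7 29.4 30.7]|15 33 [28.9 30.1 31. ]|16 33 [29.  30.1 30.9]|17 36 [29.6 30.1 30.7]|18 106 [12.8 25.6 30.3]|19 247 [11.  19.5 28.6]|20 42 [ 8.9 10.4 27.9]|21 33 [ 9.3  9.9 10.6]|22 33 [ 9.1  9.9 10.5]|23 30 [ 9.1  9.8 10.4]|24 29 [ 9.1  9.7 10.9]|25 21 [ 9.8 10.3 11. ]|26 39 [ 9.1 10.  10.6]|27 31 [ 9.  10.1 10.7]|28 70 [ 3.9  8.8 10.1]|29 47 [5.  7.6 8.5]|30 5 [5.9 6.1 6.2]|31 33 [6.7 7.5 8. ]|32 24 [6.8 7.5 8.1]|33 32 [6.9 7.6 8.8]|
```

View pics/c17.png

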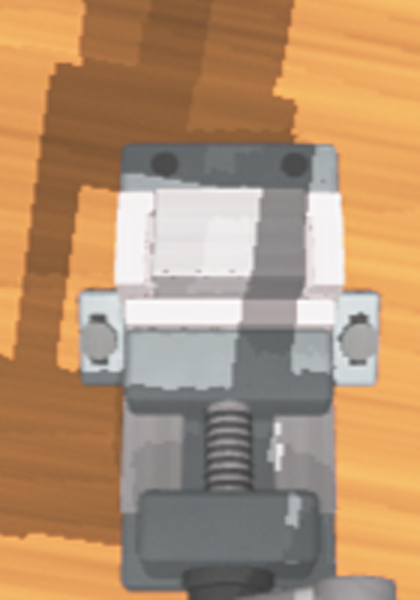

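Run:
```python
from bench import robot
from h import *
snap(robot,"top","t5")
a,_,_=load("top0");b,_,_=load("t5")
# clutter check: centroid shift in top view windows
for k,(u0,u1,v0,v1) in dict(long=(318,354,232,252),round=(354,376,162,186),nut=(320,342,192,214),bolt=(302,330,146,176),brush=(362,386,246,320),wrench=(186,240,256,320),bottle=(160,190,150,182)).items():
    print(k,np.abs(a[v0:v1,u0:u1].astype(int)-b[v0:v1,u0:u1]).mean().round(1))
print(robot.close_job())
```

```text
long 8.1
round 9.4
nut 7.5
bolt 7.7
brush 8.5
wrench 43.7
bottle 7.8
the job is handed in; nothing more can be done
None
```

View pics/t5.png

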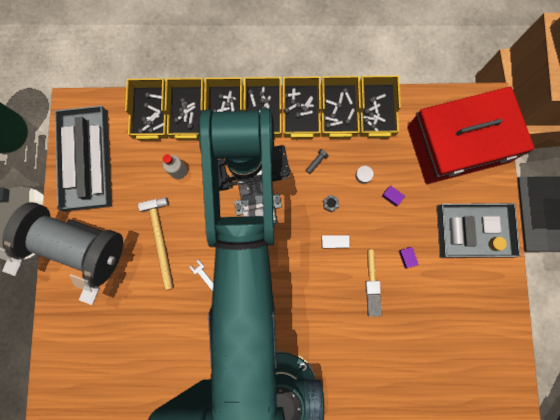

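The blank is seated in the vise pocket and clamped, the crank is let go, and I handed the job in at about 33 s. No verdict came back, and the clamp force is estimated, not measured.

**What I did:**
- **Pick-up:** I picked up the short blank, at top view (396,227), by its ends.
- **Seating:** The moves don't tilt the tool, so I rolled the blank against the pocket floor's edge until it turned to the vise's slope in the fingers. While still held it lay flat on the floor: 0.7° off the slope, height within 0.1 mm. Then I let go.
- **Clamping:** I gripped the handle and wound the crank about 556° clockwise, to 75°. Then I eased the push, let go and lifted clear.

**Last checks:**
- **Blank:** it lies flat to about 0.011 rad and square to about 0.003 rad. Height is 0.2 mm low, y is +0.2 mm, and x reads about +1 mm, including edge noise.
- **Jaw:** it stands against the blank within what the image can resolve.
- **Robot:** it touched nothing, with wrist force about 1 N.

**What disagreed or stayed uncertain:**
- **Peak resistance:** at the end of winding it read about 13 N while moving, or 8–9 N above free running. That is over the 7 N hand-tight range but under the 11 N forced limit.
- **Spring-back:** the crank went back from 75° to about 38° on release. From the resistance measured near that angle on the way in, I estimate about 200 N is left in the jaws.
- **Clutter:** six of the seven items I compared match the first top view. The seventh, the wrench, showed a difference because the arm partly covers it; its visible end is where it was. I checked the hammer by eye only, and it looks unmoved.

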